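# Slide the tall stanchion home into the V stop

## Robot

A 6-joint arm with a two-finger parallel gripper is mounted at the origin on the work surface. World frame = base frame: x ahead of the robot, y to its left, z up, the work surface at z = 0. Lengths are in m, angles in degrees, forces in N, time in s.
With the tool pointing down it reaches from about 0.35 to 0.875 m from the base axis. Payload 4.2 kg.
Tool frame: the origin (TCP) lies midway between the tips of the shut fingers; the grasp point (between the pads) lies r.grasp_offset behind it (r.grasp_offset is the distance from the TCP to the grasp point, in m); z points along the fingers, y is the direction in which the jaws open and shut (so a half turn about z gives the same grasp; the last joint's range is limited). The gripper opens to 87 mm and grips with 3 to 60 N. Pads are 19 mm wide; open, the fingers measure 117 mm over their backs; the gripper's body (75 mm by 190 mm) begins 51 mm behind the grasp point.
Start: joints at [83.4, 22.042, 0.453, 0, -68.411, -14.817], TCP at [0.228, 0.582, 0.223] pointing down, gripper open.
Joint ranges: [-179.83, 179.83], [-69.29, 118.12], [-61.27, 80.66], [-181.25, 117.63], [-171.15, -9.14], [-177.46, 177.46]. Speed limits (degrees/s): [159.86, 159.86, 180, 180, 180, 180].

## Interface

Orientations are given as a 3x3 rotation matrix whose columns are the frame's x, y, z axes.
In Python, from station import sense, optics, r gives the robot as it stands. The module is installed in compiled form; this text tells all that it offers.
- The arm moves only by the tool servo_tool, never from a script. Its argument "deltas" is a list of rows, each an object with "slide": the shift along the tool's x, y, z in units of 25 mm (1.0 is 25 mm), a list of three; "spin": the turn about the tool's z in units of 8 degrees (1.0 is 8 degrees). A call has 1 to 10 rows; each row shifts and turns the pose as measured when the row begins, along the tool's axes as they then stand; what a row does not reach is not made up. A row lasts 1/10 s, in which the tool goes at most 50 mm and 8.59 degrees, less where a joint would pass 70% of its speed; a pose out of reach is approached as far as the arm can. A call is refused whole if a number of a shift passes 1 or a number of a turn 1, either way. A call with a gripper value outside its range is refused whole. "gripper" is the closure in counts, from 0 (fully open) to 255 (shut), set as the call begins (left out, the last holds). The fingers move at their own pace and stop on an object; the grip force is fixed at half the most. Time passes only in rows, so rows that do not move let the fingers close. It gives the time, the measured TCP pose, the force and the opening at its end, in the units of the state.
- sense(): the state, without advancing time (a new reading comes with each control period).
- optics.capture(name): name is "scene" or "top" or "wrist"; returns a dict with "frame" (480x640x3 uint8, red, green, blue), "camera_matrix" (3x3 intrinsics, pixels), "k1" (the pictures are not rectified: a ray, as slopes to the right and down, at radius r is drawn at 1 + k1 r^2 times it, then the intrinsics apply), "eye" and "rotation" of the camera in the world. Camera axes: x right, y down, z forward; pixel columns grow to the right and rows downward; lengths in m; the calibration is good to about 2 mm. A picture is of the moment at which its call begins. There is no depth.
- r.finish_job(): hands the job in, once; it reports no verdict.
The state is a dict: "time_s": time; "joints": joint angles; "joint_velocities": joint speeds; "effort": joint torques, N m; "tcp_pos": TCP position; "ee_rot": TCP orientation; "wrist_force": force on the tool from outside, world axes, zero at the start; "moment": the same for the moment, N m; "gripper_width": opening from 0.0 (shut) to 1.0 (fully open).
Only numpy, scipy, OpenCV 4.12 (cv2) and the standard library are available. Lean on these libraries where they do the work, as an engineer would, in place of code of your own. Each camera call takes 0.05 s, during which the arm holds its last target.

## Task

Push the tall stanchion post, low down on its round foot, across the bench with your fingertips until it stands fully home in the V-shaped stop, its foot against both arms. Keep it upright and on the bench all the way: do not grip it, lift it or tip it. Leave the short post and the other things alone.

Things in the scene. Friction and masses are not known exactly. Their poses are not given: they have to be found in the camera images.
- tall_post: Bare aluminium boat-rail stanchion, loose, upright, 250 mm tall, about 0.5 kg. Round foot 60 mm diameter with a straight side 22 mm high, a cone narrowing to 32 mm at height 34 mm, a 32 mm tube, a 42 mm ball on top. Origin: centre of the foot's underside; z up the tube. Pushed low on the foot it slides; pushed high it tips over. Starts to the right (-y) of the V stop.
- short_post: Bystander: a stanchion with the same foot and tube but only 130 mm tall. Loose, same origin and axes. It stands 11 to 24 cm from the tall one, nearer to the robot or farther; which is which varies.
- v_stop: V stop: two aluminium bars, each 80 x 12 x 30 mm high, fixed to the bare bench at 90 degrees. Origin: bench point where the centre of the tall post's foot is when it touches both arms. -y axis: out of the mouth along the V's middle line (within 0.35 rad of world -y); the inside corner is 42 mm from the origin along +y. The arms' free ends lie 6 to 14 mm to -y and 57 to 65 mm to each side.
- spray_can: Bystander: grey can 54 mm diameter, 160 mm tall, loose; origin at the centre of its underside.
- rivet_jar: Bystander: jar 60 mm diameter, 75 mm tall, loose; origin at the centre of its underside.
- wrench: Bystander: steel wrench 180 mm long lying flat, loose; origin at the middle of its underside, x along its length.
Mind the look-alikes: they are no part of the job. What is shaped like the v_stop but red is not meant. What is shaped like the tall_post but red is not meant.

How it is judged (in metres and radians):
At the end, for the whole second after the job is handed in: The tall post stands still and upright (within 0.03 rad) on the bench, its foot within 5 mm of the fully home position against both arms of the V stop; the short post, can, jar and wrench are within 15 mm of where they started (horizontal distance between tall_post and v_stop below 0.005 m and angle between tall_post's own z axis and vertical below 0.03 rad and height (world z) of tall_post below 0.004 m and linear speed of tall_post below 0.01 m/s and distance of each of short_post, spray_can, rivet_jar, wrench from where it was at the start of the episode below 0.015 m); the robot touches nothing.
It fails at once if the tall post is tipped (leans more than 0.2 rad) (angle between tall_post's own z axis and vertical above 0.2 rad).
It fails at once if the tall post is lifted more than 10 mm (height (world z) of tall_post above 0.01 m).
It fails at once if the tall post is gripped (its tube is taken between the finger pads) (horizontal distance between the grasp point and tall_post below 0.015 m and height (world z) of the grasp point below 0.25 m and contact force between the fingers and tall_post above 3 N).
It fails at once if a bystander is moved more than 15 mm (distance of any of short_post, spray_can, rivet_jar, wrench from where it was at the start of the episode above 0.015 m).
It also fails if it takes over 58 s, if anything falls off the work surface, if the arm or the gripper's body presses on something with over 40 N, if the wrist force passes 120 N, or if a joint passes its speed limit or range.

## Working session

There is one attempt and no reset: what is moved stays moved. The work goes in short steps, Python scripts to look and compute and a tool call to move; the robot and the scene stay as the last step left them, time stands still between calls to the robot, and variables do not carry over. Pictures are saved under pics/ and viewed, and the job is handed in when it is done.

Besides the shell and the picture viewer there is one more tool, called after "Call:" as name(argument=value, ...), one argument or row to a line, values as JSON. servo_tool: Moves the arm, as the interface text tells. Its arguments: {"type":"object","properties":{"deltas":{"type":"array"},"gripper":{"type":"number"}},"required":["deltas"]}

```bash
mkdir -p pics; cat > h.py <<'E'
import numpy as np, cv2
from station import sense, optics, r
def cap(n,fn):
    c=optics.capture(n); cv2.imwrite(fn,c["frame"][:,:,::-1]); np.savez(fn+'.npz',K=c["camera_matrix"],k1=c["k1"],eye=c["eye"],R=c["rotation"],f=c["frame"]); return c
def ray(fn,u,v):
    c=np.load(fn+'.npz'); K=c['K'];k=float(c['k1'])
    p=cv2.undistortPoints(np.array([[[u,v]]],float),K,np.array([k,0,0,0.]))[0,0]
    d=c['R']@np.array([p[0],p[1],1]); return c['eye'],d
def atz(fn,u,v,z):
    e,d=ray(fn,u,v); return e+d*(z-e[2])/d[2]
def proj(fn,P):
    c=np.load(fn+'.npz'); q=(np.array(P)-c['eye'])@c['R']; p=q[:2]/q[2]; p=p*(1+float(c['k1'])*(p@p)); return c['K'][:2,:2]@p+c['K'][:2,2]
E
python3 - <<'E'
from h import *
for n in("scene","top","wrist"):
    c=cap(n,f'pics/{n}0.png'); print(n,c['eye'],c['rotation'].round(2).tolist(),c['k1'],c['camera_matrix'].tolist())
s=sense();print(s['time_s'],s['tcp_pos'],s['ee_rot'],s['gripper_width'],r.grasp_offset,s['wrist_force'])
E
```

```text
scene [1.21309671 0.32763327 1.06924492] [[-0.42, 0.75, -0.52], [0.91, 0.35, -0.23], [0.01, -0.57, -0.82]] 0.06076949760664453 [[609.9328148179368, 0.0, 324.4022493822083], [0.0, 609.9328148179368, 238.69536352746923], [0.0, 0.0, 1.0]]
top [0.34718498 0.02608098 1.10641774] [[0.01, -0.98, 0.17], [-1.0, -0.01, -0.0], [0.0, -0.17, -0.98]] -0.03759482923797746 [[560.9557974385186, 0.0, 325.4683722047294], [0.0, 560.9557974385186, 249.05751105199795], [0.0, 0.0, 1.0]]
wrist [0.30411871 0.55264205 0.38367971] [[-0.37, -0.89, -0.28], [-0.93, 0.35, 0.11], [0.0, 0.3, -0.95]] -0.028636964891859948 [[366.14005313221514, 0.0, 326.98601577058474], [0.0, 366.14005313221514, 234.76836674329087], [0.0, 0.0, 1.0]]
0.15 [0.22802781 0.58142503 0.22170161] [[ 9.30933230e-01 -3.65189091e-01 -4.98018547e-04]
 [-3.65189407e-01 -9.30931810e-01 -1.63186018e-03]
 [ 1.32316231e-04  1.70102397e-03 -9.99998545e-01]] 0.9985089722178654 0.0187 [ 0.3826501  -0.23233928 -0.80386288]
```

View pics/scene0.png

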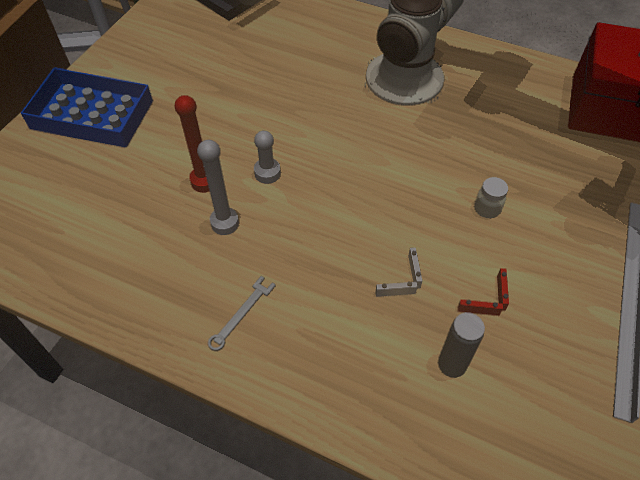

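View pics/top0.png

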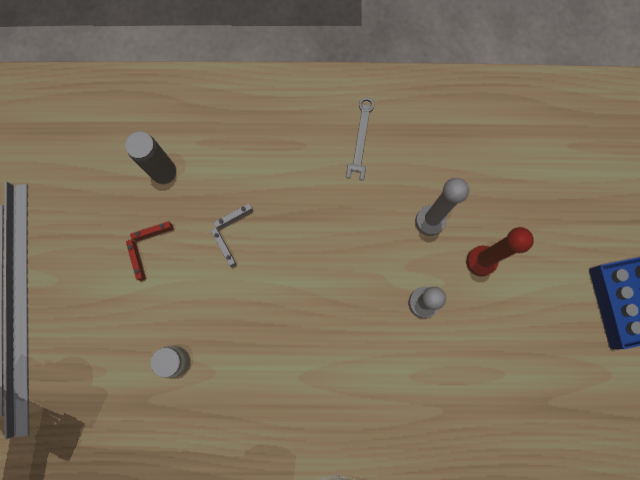

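The scene picture shows two tall posts, one bare with its foot at (224,222) and one red at (203,180). It also shows two V stops, one bare with its corner at (418,285) and one red at (505,308). The bare ones are meant. In the top picture they are at (431,220) and (215,230), with the red ones at (483,262) and (130,240). The short post is at (425,302). I'll enlarge both to confirm.

```bash
python3 - <<'E'
from h import *
t=cv2.imread('pics/top0.png'); s=cv2.imread('pics/scene0.png')
z=lambda im,x,y,w,h,k:cv2.resize(im[y:y+h,x:x+w],None,fx=k,fy=k,interpolation=cv2.INTER_CUBIC)
cv2.imwrite('pics/c1.png',np.vstack([np.hstack([z(t,190,190,80,60*5//4,5),z(t,395,165,80,75,5)]),np.hstack([z(s,365,235,80,60,5)[:225],z(s,180,195,80,45,5)])]))
cv2.imwrite('pics/c2.png',z(t,195,195,66,80,8)[:600])
E
```

```text
(no output)
```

View pics/c1.png

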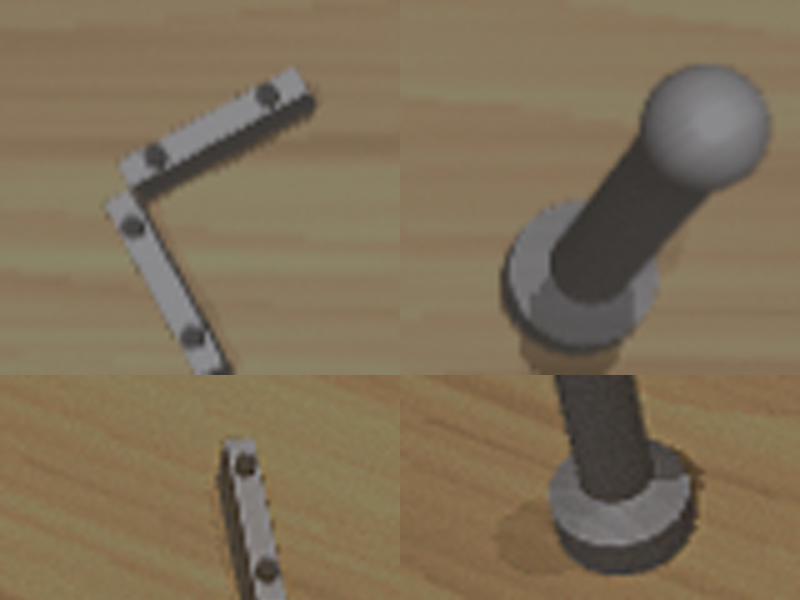

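```bash
python3 - <<'E'
from h import *
t=cv2.imread('pics/top0.png'); s=cv2.imread('pics/scene0.png')
z=lambda im,x,y,w,h,k:cv2.resize(im[y:y+h,x:x+w],None,fx=k,fy=k,interpolation=cv2.INTER_CUBIC)
cv2.imwrite('pics/c3.png',np.hstack([z(t,205,195,50,75,8),z(s,370,245,50,75,8)]))
E
```

```text
(no output)
```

View pics/c3.png

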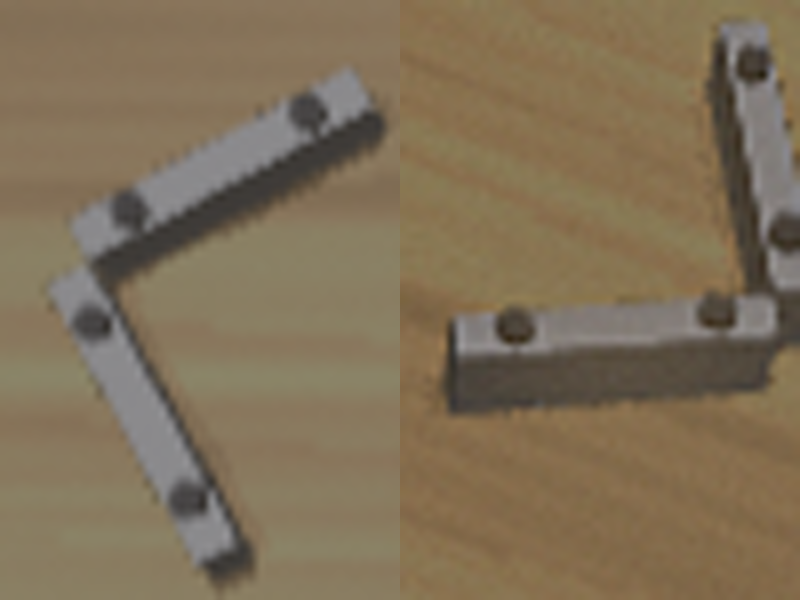

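```bash
cat > fitv.py <<'E'
from h import *
from scipy.optimize import least_squares
q=.7071; L=.08; T=.012
def V(side): # side +1: +x arm ; returns near inner, near outer, free inner, free outer in V frame
    c=np.array([0,.0424]); d=np.array([side*q,-q]); n=np.array([side*q,q])
    return [c,c+T*n,c+L*d,c+L*d+T*n]
def fit(obs,z=True):
    def f(p):
        c,s=np.cos(p[2]),np.sin(p[2]);out=[]
        for fn,side,i,u in obs:
            v=V(side)[i]; P=[p[0]+c*v[0]-s*v[1],p[1]+s*v[0]+c*v[1],p[3] if z else .03]
            out+=list(proj(fn,P)-u)
        return np.array(out)
    s=least_squares(f,[.45,.15,0,.03],loss='soft_l1'); return s.x,f(s.x).reshape(-1,2)
E
python3 - <<'E'
from fitv import *
T0='pics/top0.png';S0='pics/scene0.png'
a=lambda x,y:np.array([(x+.5)/8-.5+205,(y+.5)/8-.5+195])
b=lambda x,y:np.array([(x-400+.5)/8-.5+370,(y+.5)/8-.5+245])
ot=[(T0,1,1,a(72,220)),(T0,1,0,a(97,262)),(T0,1,3,a(350,68)),(T0,1,2,a(380,112)),(T0,-1,1,a(50,285)),(T0,-1,0,a(92,265)),(T0,-1,3,a(205,572)),(T0,-1,2,a(243,548))]
os=[(S0,1,2,b(457,318)),(S0,1,3,b(460,352)),(S0,1,0,b(775,297)),(S0,1,1,b(775,333)),(S0,-1,2,b(728,27)),(S0,-1,3,b(768,27)),(S0,-1,0,b(778,290))]
for o,z in((ot,0),(os,0),(ot+os,1)):
    p,res=fit(o,z); print(p.round(4)); print(res.round(1).tolist())
E
```

```text
[ 0.5671  0.1975 -0.2672  0.03  ]
[[-0.2, 0.4], [-0.5, 0.3], [0.9, -0.0], [0.0, -0.4], [-0.0, 0.4], [0.1, -0.1], [-0.5, -0.3], [0.2, -0.3]]
[ 0.5676  0.2003 -0.2767  0.03  ]
[[-0.5, -0.5], [-0.2, 0.6], [0.1, -0.3], [1.1, 0.5], [-0.3, -0.3], [0.5, -0.6], [-0.3, 0.6]]
[ 0.5671  0.1988 -0.272   0.0281]
[[-0.6, 0.5], [-1.0, 0.4], [0.5, 0.3], [-0.4, -0.1], [-0.5, 0.5], [-0.3, 0.0], [-1.2, -0.2], [-0.4, -0.2], [-1.1, -0.3], [-0.7, 0.7], [-0.6, -0.4], [0.4, 0.4], [-1.2, -0.3], [-0.4, -0.6], [-1.0, 0.5]]
```

```bash
python3 - <<'E'
from h import *
T0='pics/top0.png';S0='pics/scene0.png'
print('tall',atz(T0,395+(183)/5-.4,165+272/5-.4,.022),atz(S0,180+221/5-.4,195+(490-375)/5-.4,.022))
print('tall ball',atz(T0,395+306/5-.4,165+125/5-.4,.229), atz(S0,209,150.5,.229))
# overlays
def circ(fn,im,x,y,z,rr,col):
    p=np.array([proj(fn,[x+rr*np.cos(a),y+rr*np.sin(a),z]) for a in np.linspace(0,6.3,40)]); cv2.polylines(im,[np.round(p*16*1).astype(int)],True,col,1,cv2.LINE_AA,4)
for n,u in (('short',(425,302)),('red',(482.5,261))): print(n,atz(T0,*u,.022))
print('short/red scene',atz(S0,267,172,.022),atz(S0,201,182,.022))
for u in((366,104),(356,172)): print('wrench',atz(T0,*u,0.005))
print('can top',atz(T0,140,145,.16),atz(S0,469,327,.16),'jar',atz(T0,166,362,.075),atz(S0,494,187,.075))
E
```

```text
tall [ 0.59994599 -0.18604262  0.022     ] [ 0.59988006 -0.18500657  0.022     ]
tall ball [ 0.60092355 -0.18705257  0.229     ] [ 0.59914795 -0.18558095  0.229     ]
short [ 0.4352364  -0.16949061  0.022     ]
red [ 0.51608571 -0.28479209  0.022     ]
short/red scene [ 0.44836365 -0.16150814  0.022     ] [ 0.53625308 -0.27971647  0.022     ]
wrench [ 0.85025001 -0.05980679  0.005     ]
wrench [ 0.70153342 -0.0380716   0.005     ]
can top [0.69999316 0.35482243 0.16      ] [0.70366619 0.35919061 0.16      ] jar [0.31971146 0.31123788 0.075     ] [0.32229384 0.3128404  0.075     ]
```

View pics/wrist0.png

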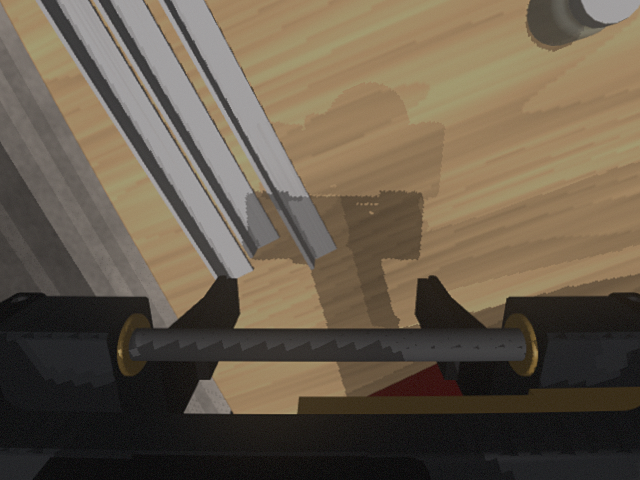

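```bash
python3 - <<'E'
from h import *
s=cv2.imread('pics/scene0.png');t=cv2.imread('pics/top0.png')
z=lambda im,x,y,w,h,k:cv2.resize(im[y:y+h,x:x+w],None,fx=k,fy=k,interpolation=cv2.INTER_CUBIC)
cv2.imwrite('pics/c4.png',np.hstack([z(s,170,90,120,160,3.3),z(t,400,200,120,160,3.3)]))
E
```

```text
(no output)
```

View pics/c4.png

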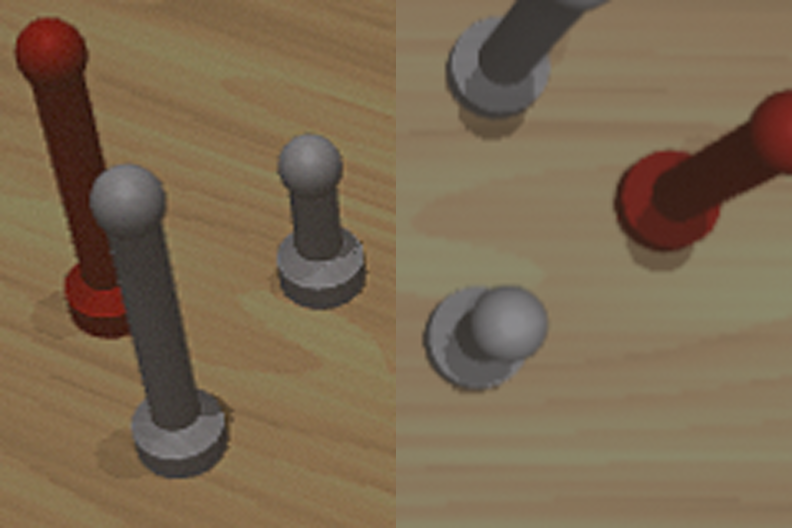

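The wrist view shows the body as a wide 190 x 75 block about 70 mm above the tips. With the tool exactly vertical, the body would meet the 250 mm tube before a fingertip reached the foot. So I need some tilt, and I'll see whether the arm tilts the tool at the edge of its reach, over clear space. First I'll check what stands there.

```bash
python3 - <<'E'
from h import *
T0='pics/top0.png';S0='pics/scene0.png'
print('red',atz(T0,482.1,260.3,.022),atz(S0,203.9,176.4,.022))
print('box bottom-left',atz(S0,570,130,0),'box top corner',[atz(S0,578,85,z) for z in(.1,.15,.2)])
print('rail',atz(T0,17,185,.02),atz(T0,17,437,.02))
E
```

```text
red [ 0.51747253 -0.28406145  0.022     ] [ 0.51963057 -0.28233254  0.022     ]
box bottom-left [0.0082364  0.42610734 0.        ] box top corner [array([-0.02874087,  0.40175869,  0.1       ]), array([0.03532124, 0.39793482, 0.15      ]), array([0.09938336, 0.39411094, 0.2       ])]
rail [0.66695731 0.64995129 0.02      ] [0.17604525 0.60246544 0.02      ]
```

Call:
servo_tool(
  deltas=[
    {"slide": [0,0,-1],"spin": 0},
    {"slide": [0,0,-1],"spin": 0},
    {"slide": [0,0,-1],"spin": 0},
    {"slide": [0,0,-1],"spin": 0},
    {"slide": [0,0,-1],"spin": 0},
    {"slide": [0,0,-1],"spin": 0},
  ],
)

```text
time_s: 0.75
tcp_pos: [0.2272, 0.5792, 0.3686]
ee_rot: [[0.931, -0.366, -0.006], [-0.366, -0.93, -0.019], [0.002, 0.019, -1.0]]
wrist_force: [0.5, -0.4, 0.1]
gripper_width: 1.0
```

Call:
servo_tool(
  deltas=[
    {"slide": [-0.65,-0.75,0]},
    {"slide": [-0.65,-0.75,0]},
    {"slide": [-0.65,-0.75,0]},
    {"slide": [-0.65,-0.75,0]},
    {"slide": [-0.65,-0.75,0]},
    {"slide": [-0.65,-0.75,0]},
  ],
)

```text
invalid input
```

Call:
servo_tool(
  deltas=[
    {"slide": [-0.65,-0.75,0],"spin": 0},
    {"slide": [-0.65,-0.75,0],"spin": 0},
    {"slide": [-0.65,-0.75,0],"spin": 0},
    {"slide": [-0.65,-0.75,0],"spin": 0},
    {"slide": [-0.65,-0.75,0],"spin": 0},
    {"slide": [-0.65,-0.75,0],"spin": 0},
    {"slide": [-0.65,-0.75,0],"spin": 0},
    {"slide": [-0.65,-0.75,0],"spin": 0},
  ],
)

```text
time_s: 1.55
tcp_pos: [0.1608, 0.7707, 0.3726]
ee_rot: [[0.929, -0.369, -0.004], [-0.369, -0.929, -0.011], [0.0, 0.012, -1.0]]
wrist_force: [0.9, 0.4, -0.1]
gripper_width: 0.998
```

Call:
servo_tool(
  deltas=[
    {"slide": [-0.65,-0.75,0],"spin": 0},
    {"slide": [-0.65,-0.75,0],"spin": 0},
    {"slide": [-0.65,-0.75,0],"spin": 0},
    {"slide": [-0.65,-0.75,0],"spin": 0},
    {"slide": [-0.65,-0.75,0],"spin": 0},
    {"slide": [-0.65,-0.75,0],"spin": 0},
    {"slide": [-0.65,-0.75,0],"spin": 0},
  ],
)

```text
time_s: 2.25
tcp_pos: [0.0925, 0.8808, 0.3212]
ee_rot: [[0.929, -0.369, 0.006], [-0.369, -0.929, 0.017], [-0.001, -0.018, -1.0]]
wrist_force: [-0.4, 0.2, 0.4]
gripper_width: 1.001
```

```bash
python3 - <<'E'
from h import *
s=sense();print(s['tcp_pos'],s['joints'],s['ee_rot'])
E
```

```text
[0.09249656 0.88081617 0.3211828 ] [  94.54830839   57.73512575   80.65431032    0.45538388 -111.97853697
  -26.01824346] [[ 9.29496478e-01 -3.68781428e-01  6.04610597e-03]
 [-3.68830453e-01 -9.29342348e-01  1.69380485e-02]
 [-6.27535399e-04 -1.79738445e-02 -9.99838260e-01]]
```

Call:
servo_tool(
  deltas=[
    {"slide": [-0.35,-0.93,0],"spin": 0},
    {"slide": [-0.35,-0.93,0],"spin": 0},
    {"slide": [-0.35,-0.93,0],"spin": 0},
    {"slide": [-0.35,-0.93,0],"spin": 0},
    {"slide": [-0.35,-0.93,0],"spin": 0},
  ],
)

```text
time_s: 2.75
tcp_pos: [0.0852, 0.9255, 0.2928]
ee_rot: [[0.93, -0.367, 0.017], [-0.367, -0.924, 0.108], [-0.024, -0.107, -0.994]]
wrist_force: [-0.4, 0.8, 0.2]
gripper_width: 1.0
```

```bash
python3 - <<'E'
from h import *
s=sense();print(s['tcp_pos'],s['joints'],s['ee_rot'])
E
```

```text
[0.08522446 0.9254579  0.29275879] [  95.14875005   59.90819612   80.65621684    1.58370433 -104.66596098
  -26.26359269] [[ 0.9299983  -0.36716433  0.01713235]
 [-0.36679589 -0.92403527  0.10779424]
 [-0.0237473  -0.10653254 -0.9940256 ]]
```

Call:
servo_tool(
  deltas=[
    {"slide": [-0.35,-0.93,0],"spin": 0},
    {"slide": [-0.35,-0.93,0],"spin": 0},
    {"slide": [-0.35,-0.93,0],"spin": 0},
    {"slide": [-0.35,-0.93,0],"spin": 0},
    {"slide": [-0.35,-0.93,0],"spin": 0},
    {"slide": [-0.35,-0.93,0],"spin": 0},
    {"slide": [-0.35,-0.93,0],"spin": 0},
  ],
)

```text
time_s: 3.45
tcp_pos: [0.0783, 0.9799, 0.2627]
ee_rot: [[0.93, -0.366, 0.033], [-0.363, -0.904, 0.226], [-0.053, -0.222, -0.974]]
wrist_force: [0.2, -0.1, -0.3]
gripper_width: 0.996
```

```bash
python3 - <<'E'
from h import *
s=sense();print(s['tcp_pos'],s['joints'],s['ee_rot'])
E
```

```text
[0.07830791 0.97990426 0.26271194] [ 95.78095874  62.49409763  80.60151231   3.20502536 -95.28711474
 -26.79576427] [[ 0.93021631 -0.36551731  0.03308642]
 [-0.36321416 -0.90390738  0.2258914 ]
 [-0.05266016 -0.22214532 -0.97359045]]
```

Call:
servo_tool(
  deltas=[
    {"slide": [-0.35,-0.93,0],"spin": 0},
    {"slide": [-0.35,-0.93,0],"spin": 0},
    {"slide": [-0.35,-0.93,0],"spin": 0},
    {"slide": [-0.35,-0.93,0],"spin": 0},
    {"slide": [-0.35,-0.93,0],"spin": 0},
    {"slide": [-0.35,-0.93,0],"spin": 0},
  ],
)

```text
time_s: 4.05
tcp_pos: [0.0717, 1.0184, 0.2557]
ee_rot: [[0.931, -0.361, 0.046], [-0.356, -0.876, 0.325], [-0.077, -0.319, -0.944]]
wrist_force: [0.4, 0.1, -0.2]
gripper_width: 1.004
```

```bash
python3 - <<'E'
from h import *
s=sense();print(s['tcp_pos'],s['joints'],s['ee_rot'])
E
```

```text
[0.07174332 1.01841754 0.25567256] [ 96.36944075  63.75645286  80.60038528   4.6845101  -88.21909797
 -27.39218773] [[ 0.93131048 -0.36133492  0.04580251]
 [-0.35588809 -0.87601252  0.32549306]
 [-0.07748844 -0.31943567 -0.94443443]]
```

The tilt is 19° toward azimuth 82°, which is the direction I need to push. Next I'll spin 77° so the camera trails behind, and back off along the tool axis.

Call:
servo_tool(
  deltas=[
    {"slide": [0,0,-0.5],"spin": 1},
    {"slide": [0,0,-0.5],"spin": 1},
    {"slide": [0,0,-0.5],"spin": 1},
    {"slide": [0,0,-0.5],"spin": 1},
    {"slide": [0,0,-0.5],"spin": 1},
    {"slide": [0,0,-0.5],"spin": 1},
    {"slide": [0,0,-0.5],"spin": 1},
    {"slide": [0,0,-0.5],"spin": 1},
    {"slide": [0,0,-0.5],"spin": 1},
    {"slide": [0,0,-0.5],"spin": 1},
  ],
)

```text
time_s: 5.05
tcp_pos: [0.0643, 0.9676, 0.3687]
ee_rot: [[-0.249, -0.967, 0.048], [-0.907, 0.25, 0.338], [-0.339, 0.041, -0.94]]
wrist_force: [0.1, 0.6, 0.6]
gripper_width: 1.003
```

```bash
cat >> h.py <<'E'
def st():
    s=sense(); R=np.array(s['ee_rot']); p=np.array(s['tcp_pos'])
    print('t',round(s['time_s'],2),'tcp',p.round(4),'J',np.round(s['joints'],1),'F',np.round(s['wrist_force'],1),'w',round(s['gripper_width'],2))
    print('x az',round(np.degrees(np.arctan2(R[1,0],R[0,0])),1),'tilt',round(np.degrees(np.arccos(-R[2,2])),1),'z az',round(np.degrees(np.arctan2(R[1,2],R[0,2])),1)); return p,R
def go(target):
    p,R=st(); d=R.T@(np.array(target)-p)/.025; print('units total',d.round(2),'norm',np.abs(d).max().round(2))
E
python3 - <<'E'
from h import *
go([.45,.35,.38])
E
```

```text
t 5.05 tcp [0.0643 0.9676 0.3687] J [  97.3   56.6   80.6    5.2  -94.7 -110.9] F [0.1 0.6 0.6] w 1.0
x az -105.3 tilt 19.9 z az 81.9
units total [ 18.43 -21.08  -8.03] norm 21.08
```

Call:
servo_tool(
  deltas=[
    {"slide": [0.85,-0.95,-0.35],"spin": 0},
    {"slide": [0.85,-0.95,-0.35],"spin": 0},
    {"slide": [0.85,-0.95,-0.35],"spin": 0},
    {"slide": [0.85,-0.95,-0.35],"spin": 0},
    {"slide": [0.85,-0.95,-0.35],"spin": 0},
    {"slide": [0.85,-0.95,-0.35],"spin": 0},
    {"slide": [0.85,-0.95,-0.35],"spin": 0},
    {"slide": [0.85,-0.95,-0.35],"spin": 0},
    {"slide": [0.85,-0.95,-0.35],"spin": 0},
    {"slide": [0.85,-0.95,-0.35],"spin": 0},
  ],
)

```text
time_s: 6.05
tcp_pos: [0.2328, 0.6929, 0.3671]
ee_rot: [[-0.243, -0.969, 0.048], [-0.904, 0.244, 0.352], [-0.352, 0.042, -0.935]]
wrist_force: [0.5, -0.7, -0.3]
gripper_width: 1.003
```

```bash
python3 - <<'E'
from h import *
go([.45,.35,.38])
E
```

```text
t 6.05 tcp [0.2328 0.6929 0.3671] J [ 84.4  19.   13.1   0.8 -63.3 -99.2] F [ 0.5 -0.7 -0.3] w 1.0
x az -105.0 tilt 20.8 z az 82.2
units total [ 10.1  -11.74  -4.89] norm 11.74
```

Call:
servo_tool(
  deltas=[
    {"slide": [0.85,-0.95,-0.4],"spin": 0},
    {"slide": [0.85,-0.95,-0.4],"spin": 0},
    {"slide": [0.85,-0.95,-0.4],"spin": 0},
    {"slide": [0.85,-0.95,-0.4],"spin": 0},
    {"slide": [0.85,-0.95,-0.4],"spin": 0},
    {"slide": [0.85,-0.95,-0.4],"spin": 0},
    {"slide": [0.85,-0.95,-0.4],"spin": 0},
    {"slide": [0.85,-0.95,-0.4],"spin": 0},
    {"slide": [0.85,-0.95,-0.4],"spin": 0},
    {"slide": [0.85,-0.95,-0.4],"spin": 0},
  ],
)

```text
time_s: 7.05
tcp_pos: [0.4126, 0.395, 0.3832]
ee_rot: [[-0.238, -0.97, 0.057], [-0.897, 0.242, 0.369], [-0.372, 0.036, -0.928]]
wrist_force: [1.0, 0.4, 0.8]
gripper_width: 1.002
```

```bash
python3 - <<'E'
from h import *
go([.68,-.32,.38])
E
```

```text
t 7.05 tcp [0.4126 0.395  0.3832] J [ 54.4   4.1   0.3 -10.5 -66.8 -66.3] F [1.  0.4 0.8] w 1.0
x az -104.8 tilt 21.9 z az 81.2
units total [ 23.17 -17.29  -9.83] norm 23.17
```

Call:
servo_tool(
  deltas=[
    {"slide": [0.95,-0.7,-0.4],"spin": -0.2},
    {"slide": [0.95,-0.7,-0.4],"spin": -0.2},
    {"slide": [0.95,-0.7,-0.4],"spin": -0.2},
    {"slide": [0.95,-0.7,-0.4],"spin": -0.2},
    {"slide": [0.95,-0.7,-0.4],"spin": -0.2},
    {"slide": [0.95,-0.7,-0.4],"spin": -0.2},
    {"slide": [0.95,-0.7,-0.4],"spin": -0.2},
    {"slide": [0.95,-0.7,-0.4],"spin": -0.2},
    {"slide": [0.95,-0.7,-0.4],"spin": -0.2},
    {"slide": [0.95,-0.7,-0.4],"spin": -0.2},
  ],
)

```text
time_s: 8.05
tcp_pos: [0.5586, 0.1051, 0.3989]
ee_rot: [[0.056, -0.995, 0.078], [-0.925, -0.023, 0.379], [-0.375, -0.094, -0.922]]
wrist_force: [0.9, -0.2, -0.1]
gripper_width: 0.999
```

```bash
python3 - <<'E'
from h import *
go([.68,-.32,.38])
cap('scene','pics/scene1.png')
E
```

```text
t 8.05 tcp [0.5586 0.1051 0.3989] J [ 15.1   9.1  11.7 -20.4 -82.4 -11.8] F [ 0.9 -0.2 -0.1] w 1.0
x az -86.5 tilt 22.8 z az 78.3
units total [16.29 -4.38 -5.36] norm 16.29
```

View pics/scene1.png

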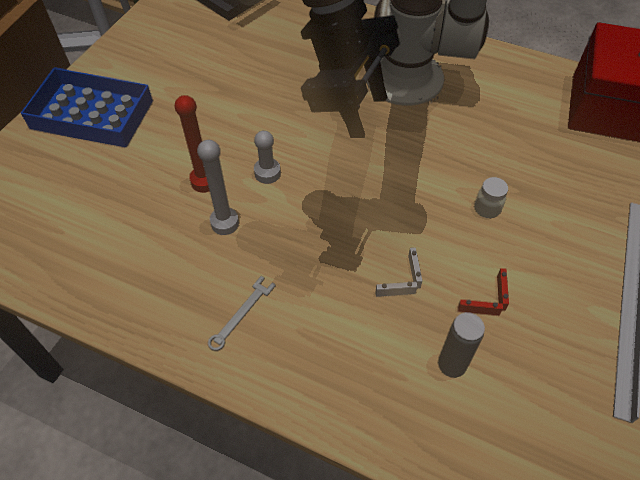

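Call:
servo_tool(
  deltas=[
    {"slide": [0.95,-0.4,-0.4],"spin": -0.2},
    {"slide": [0.95,-0.4,-0.4],"spin": -0.2},
    {"slide": [0.95,-0.4,-0.4],"spin": -0.2},
    {"slide": [0.95,-0.4,-0.4],"spin": -0.2},
    {"slide": [0.95,-0.4,-0.4],"spin": -0.2},
    {"slide": [0.95,-0.4,-0.4],"spin": -0.2},
    {"slide": [0.95,-0.4,-0.4],"spin": -0.2},
    {"slide": [0.95,-0.4,-0.4],"spin": -0.2},
    {"slide": [0.95,-0.4,-0.4],"spin": -0.2},
  ],
)

```text
time_s: 9.0
tcp_pos: [0.6813, -0.1246, 0.4241]
ee_rot: [[0.311, -0.946, 0.095], [-0.892, -0.255, 0.374], [-0.33, -0.201, -0.922]]
wrist_force: [-0.1, 1.4, -0.4]
gripper_width: 1.0
```

```bash
python3 - <<'E'
from h import *
go([.68,-.25,.38])
E
```

```text
t 9.0 tcp [ 0.6813 -0.1246  0.4241] J [  -7.9   26.8   40.8  -23.  -100.5   20.1] F [-0.1  1.4 -0.4] w 1.0
x az -70.8 tilt 22.7 z az 75.7
units total [ 5.04  1.69 -0.26] norm 5.04
```

Call:
servo_tool(
  deltas=[
    {"slide": [0.9,0.3,-0.05],"spin": 0},
    {"slide": [0.9,0.3,-0.05],"spin": 0},
    {"slide": [0.9,0.3,-0.05],"spin": 0},
    {"slide": [0.9,0.3,-0.05],"spin": 0},
    {"slide": [0.9,0.3,-0.05],"spin": 0},
    {"slide": [0.9,0.3,-0.05],"spin": 0},
    {"slide": [0,0,0],"spin": 0},
  ],
)

```text
time_s: 9.7
tcp_pos: [0.6832, -0.2672, 0.3757]
ee_rot: [[0.307, -0.946, 0.103], [-0.895, -0.25, 0.37], [-0.325, -0.206, -0.923]]
wrist_force: [0.8, 0.3, -1.9]
gripper_width: 0.998
```

```bash
python3 - <<'E'
from h import *
go([.68,-.25,.1])
cap('scene','pics/scene2.png');cap('top','pics/top2.png')
a=cv2.imread('pics/scene2.png');b=cv2.imread('pics/top2.png')
cv2.imwrite('pics/c5.png',np.hstack([cv2.resize(a[0:330,60:440],None,fx=1.05,fy=1.05),cv2.resize(b[60:390,260:640],None,fx=1.05,fy=1.05)]))
E
```

```text
t 9.7 tcp [ 0.6832 -0.2672  0.3757] J [ -19.1   33.9   46.2  -23.2 -102.7   30.8] F [ 0.8  0.3 -1.9] w 1.0
x az -71.1 tilt 22.6 z az 74.4
units total [ 2.93  2.22 10.42] norm 10.42
```

View pics/c5.png

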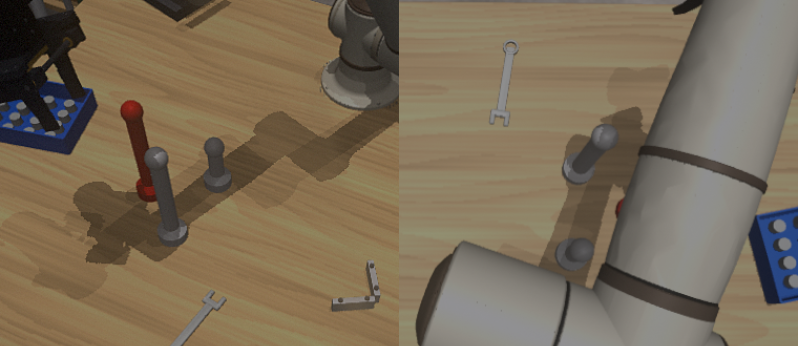

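Call:
servo_tool(
  deltas=[
    {"slide": [0.28,0.21,0.98],"spin": 0},
    {"slide": [0.28,0.21,0.98],"spin": 0},
    {"slide": [0.28,0.21,0.98],"spin": 0},
    {"slide": [0.28,0.21,0.98],"spin": 0},
    {"slide": [0.28,0.21,0.98],"spin": 0},
    {"slide": [0.28,0.21,0.98],"spin": 0},
    {"slide": [0.28,0.21,0.98],"spin": 0},
  ],
)

```text
time_s: 10.5
tcp_pos: [0.689, -0.2483, 0.2057]
ee_rot: [[0.325, -0.937, 0.128], [-0.895, -0.261, 0.361], [-0.305, -0.232, -0.924]]
wrist_force: [0.9, -0.6, -0.5]
gripper_width: 1.003
```

```bash
python3 - <<'E'
from h import *
go([.68,-.25,.1])
cap('scene','pics/scene3.png');cap('top','pics/top3.png')
a=cv2.imread('pics/scene3.png');b=cv2.imread('pics/top3.png')
cv2.imwrite('pics/c6.png',np.hstack([cv2.resize(a[0:330,60:440],None,fx=1.05,fy=1.05),cv2.resize(b[60:390,260:640],None,fx=1.05,fy=1.05)]))
E
```

```text
t 10.5 tcp [ 0.689  -0.2483  0.2057] J [-17.5  34.9  24.8 -22.9 -79.9  39.3] F [ 0.9 -0.6 -0.5] w 1.0
x az -70.0 tilt 22.5 z az 70.5
units total [1.23 1.33 3.83] norm 3.83
```

View pics/c6.png

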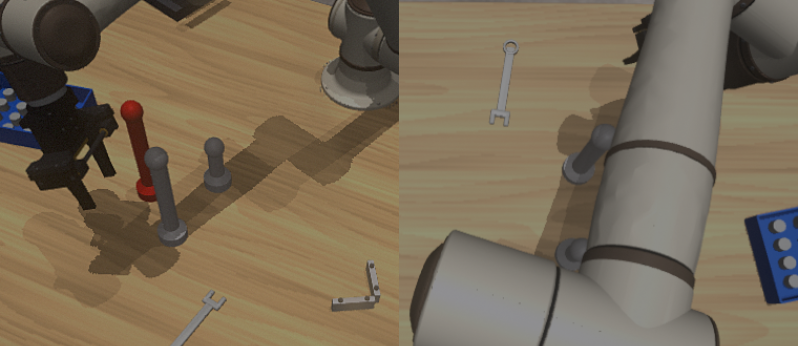

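Call:
servo_tool(
  deltas=[
    {"slide": [0.35,0.33,0.95],"spin": 0},
    {"slide": [0.35,0.33,0.95],"spin": 0},
    {"slide": [0.35,0.33,0.95],"spin": 0},
    {"slide": [0.35,0.33,0.95],"spin": 0},
    {"slide": [0,0,0],"spin": 0},
  ],
)

```text
time_s: 11.1
tcp_pos: [0.6855, -0.2516, 0.1056]
ee_rot: [[0.333, -0.933, 0.134], [-0.895, -0.267, 0.357], [-0.298, -0.239, -0.924]]
wrist_force: [-0.7, 1.1, -1.0]
gripper_width: 0.999
```

```bash
python3 - <<'E'
from h import *
go([.678,-.25,.03])
cap('scene','pics/scene4.png')
a=cv2.imread('pics/scene4.png')
cv2.imwrite('pics/c7.png',cv2.resize(a[0:300,40:360],None,fx=2,fy=2))
E
```

```text
t 11.1 tcp [ 0.6855 -0.2516  0.1056] J [-17.9  38.8  17.7 -24.  -69.6  44.7] F [-0.7  1.1 -1. ] w 1.0
x az -69.6 tilt 22.4 z az 69.4
units total [0.74 0.98 2.78] norm 2.78
```

View pics/c7.png

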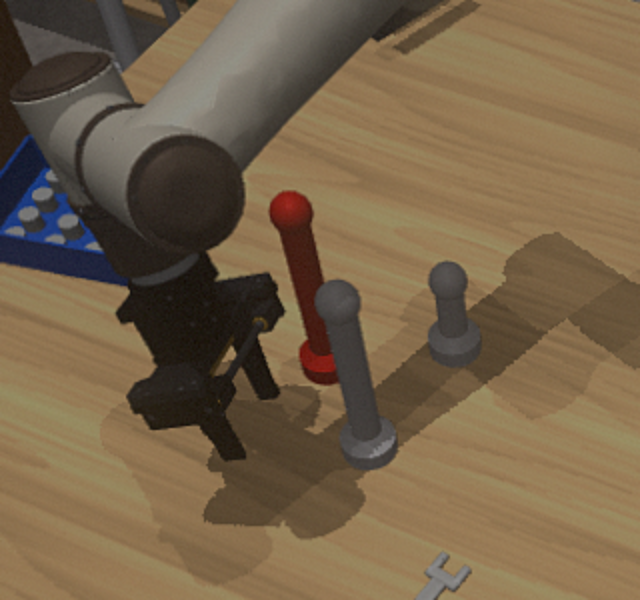

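```bash
python3 - <<'E'
from h import *
p,R=st()
for L in (.2,.25,.3,.35):
    W=p-L*R[:,2]; print(L,W.round(3),(proj('pics/scene4.png',W)-[40,0])*2)
    for D in(.1,.2,.3): 
        az=np.radians(-17.9); Q=W+D*np.array([-np.cos(az)*.933,-np.sin(az)*.933,.36]); print('   ',Q.round(3),((proj('pics/scene4.png',Q)-[40,0])*2).round())
print((proj('pics/scene4.png',p+R@[0,.051,0])-[40,0])*2,(proj('pics/scene4.png',p-R@[0,.051,0])-[40,0])*2)
E
```

```text
t 11.15 tcp [ 0.687  -0.2524  0.1086] J [-17.9  38.6  17.9 -23.9 -69.6  44.6] F [0.6 0.2 0.8] w 1.0
x az -69.5 tilt 22.4 z az 68.7
0.2 [ 0.659 -0.323  0.293] [154.17814717 246.0849793 ]
    [ 0.571 -0.295  0.329] [230. 161.]
    [ 0.482 -0.266  0.365] [304.  78.]
    [ 0.393 -0.237  0.401] [377.  -5.]
0.25 [ 0.652 -0.341  0.34 ] [126.07120403 194.67073408]
    [ 0.564 -0.312  0.376] [204. 108.]
    [ 0.475 -0.284  0.412] [281.  22.]
    [ 0.386 -0.255  0.448] [356. -63.]
0.3 [ 0.645 -0.359  0.386] [ 96.02837449 139.86251798]
    [ 0.557 -0.33   0.422] [177.  51.]
    [ 0.468 -0.301  0.458] [256. -38.]
    [ 0.379 -0.273  0.494] [ 334. -125.]
0.35 [ 0.639 -0.377  0.432] [63.81804944 81.26327543]
    [ 0.55  -0.348  0.468] [148. -11.]
    [ 0.461 -0.319  0.504] [ 230. -101.]
    [ 0.372 -0.291  0.54 ] [ 310. -191.]
[268.05444521 392.63527196] [232.44419298 457.35390937]
```

The forearm will pass over the red post, so before going lower I'll triangulate its axis from both cameras.

```bash
python3 - <<'E'
from h import *
cap('top','pics/top5.png');cap('scene','pics/scene5.png')
b=cv2.imread('pics/top5.png');a=cv2.imread('pics/scene5.png')
cv2.imwrite('pics/c8.png',np.hstack([cv2.resize(b[40:390,380:640],None,fx=1.5,fy=1.5),cv2.resize(a[0:350,20:280],None,fx=1.5,fy=1.5)]))
E
```

```text
(no output)
```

View pics/c8.png

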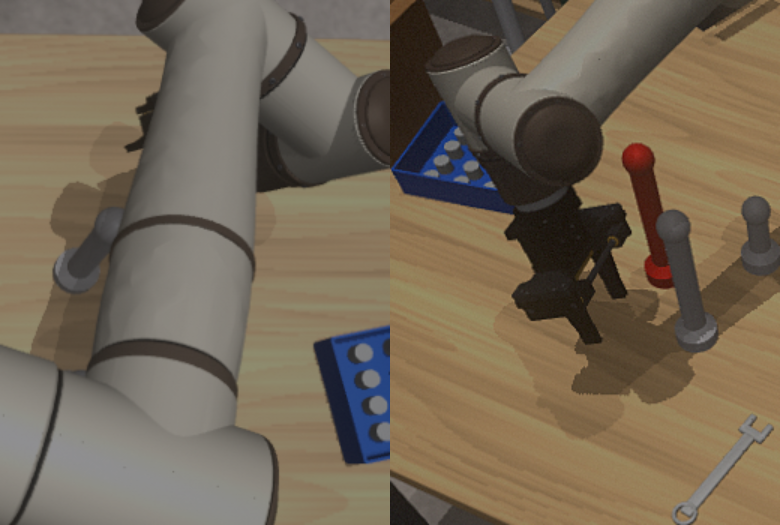

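```bash
python3 - <<'E'
from h import *
T='pics/top5.png';S='pics/scene5.png'
e1,a=ray(T,523.3,76.7);_,b=ray(T,492,278);e2,c=ray(S,144.7,56);_,d=ray(S,193.3,1.3)
n1=np.cross(a,b);n2=np.cross(c,d);u=np.cross(n1,n2);u/=np.linalg.norm(u)
P=np.linalg.solve([n1,n2,u],[n1@e1,n2@e2,0.5*u[0]])
for x in(.4,.45,.518,.6,.65): print((P+u*(x-P[0])/u[0]).round(3))
print(u)
E
```

```text
[ 0.4   -0.13   0.581]
[ 0.45  -0.146  0.561]
[ 0.518 -0.167  0.534]
[ 0.6   -0.193  0.502]
[ 0.65  -0.209  0.482]
[-0.89162734  0.28131302  0.35477269]
```

Call:
servo_tool(
  deltas=[
    {"slide": [0.2,0.36,0.85],"spin": 0},
    {"slide": [0.2,0.36,0.85],"spin": 0},
    {"slide": [0.2,0.36,0.85],"spin": 0},
    {"slide": [0,0,0],"spin": 0},
  ],
)

```text
time_s: 11.65
tcp_pos: [0.6846, -0.2534, 0.0529]
ee_rot: [[0.344, -0.925, 0.161], [-0.898, -0.273, 0.345], [-0.275, -0.263, -0.925]]
wrist_force: [-0.6, 0.5, -1.4]
gripper_width: 1.003
```

```bash
python3 - <<'E'
from h import *
go([.674,-.24,.022])
cap('scene','pics/scene6.png')
a=cv2.imread('pics/scene6.png')
cv2.imwrite('pics/c9.png',cv2.resize(a[50:270,60:300],None,fx=2.7,fy=2.7))
E
```

```text
t 11.65 tcp [ 0.6846 -0.2534  0.0529] J [-18.1  40.9  14.  -25.2 -62.7  48.4] F [-0.6  0.5 -1.4] w 1.0
x az -69.1 tilt 22.4 z az 65.0
units total [-0.29  0.57  1.26] norm 1.26
```

View pics/c9.png

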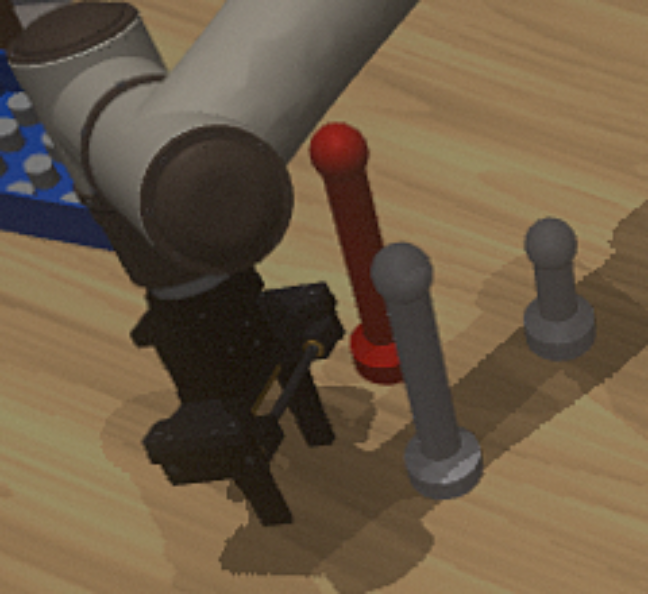

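Call:
servo_tool(
  deltas=[
    {"slide": [-0.3,0.5,0.6],"spin": 0.6},
    {"slide": [-0.3,0.5,0.6],"spin": 0.6},
    {"slide": [0,0,0],"spin": 0},
  ],
)

```text
time_s: 12.0
tcp_pos: [0.6692, -0.2385, 0.035]
ee_rot: [[0.187, -0.966, 0.179], [-0.934, -0.119, 0.336], [-0.304, -0.23, -0.925]]
wrist_force: [0.8, -0.1, 0.3]
gripper_width: 0.999
```

```bash
cat >> h.py <<'E'
def fing(half=.051,off=0):
    p,R=st()
    for sgn in(1,-1):
        for x in(-.0095,.0095): print('finger',sgn,'x',x,(p+R@[x,sgn*half,0]).round(4))
    return p,R
E
python3 - <<'E'
from h import *
go([.66,-.23,.022]); fing()
E
```

```text
t 12.0 tcp [ 0.6692 -0.2385  0.035 ] J [-17.3  39.8   9.1 -26.3 -57.8  40.3] F [ 0.8 -0.1  0.3] w 1.0
x az -78.7 tilt 22.4 z az 62.0
units total [-0.23  0.43  0.53] norm 0.53
t 12.0 tcp [ 0.6692 -0.2385  0.035 ] J [-17.3  39.8   9.1 -26.3 -57.8  40.3] F [ 0.8 -0.1  0.3] w 1.0
x az -78.7 tilt 22.4 z az 62.0
finger 1 x -0.0095 [ 0.6181 -0.2357  0.0262]
finger 1 x 0.0095 [ 0.6217 -0.2534  0.0204]
finger -1 x -0.0095 [ 0.7166 -0.2236  0.0496]
finger -1 x 0.0095 [ 0.7202 -0.2413  0.0439]
```

Call:
servo_tool(
  deltas=[
    {"slide": [-0.1,0.5,0.6],"spin": 0},
    {"slide": [0,0,0],"spin": 0},
  ],
)

```text
time_s: 12.2
tcp_pos: [0.6634, -0.2344, 0.025]
ee_rot: [[0.195, -0.963, 0.187], [-0.935, -0.124, 0.332], [-0.297, -0.24, -0.924]]
wrist_force: [-0.1, 0.7, -0.7]
gripper_width: 1.0
```

```bash
python3 - <<'E'
from h import *
fing()
cap('scene','pics/scene7.png')
a=cv2.imread('pics/scene7.png')
cv2.imwrite('pics/c10.png',cv2.resize(a[70:250,80:280],None,fx=3.2,fy=3.2))
E
```

```text
t 12.2 tcp [ 0.6634 -0.2344  0.025 ] J [-17.1  39.7   7.3 -26.8 -55.7  41.6] F [-0.1  0.7 -0.7] w 1.0
x az -78.2 tilt 22.4 z az 60.6
finger 1 x -0.0095 [ 0.6125 -0.2318  0.0156]
finger 1 x 0.0095 [ 0.6162 -0.2496  0.0099]
finger -1 x -0.0095 [ 0.7107 -0.2191  0.04  ]
finger -1 x 0.0095 [ 0.7144 -0.2369  0.0344]
```

View pics/c10.png

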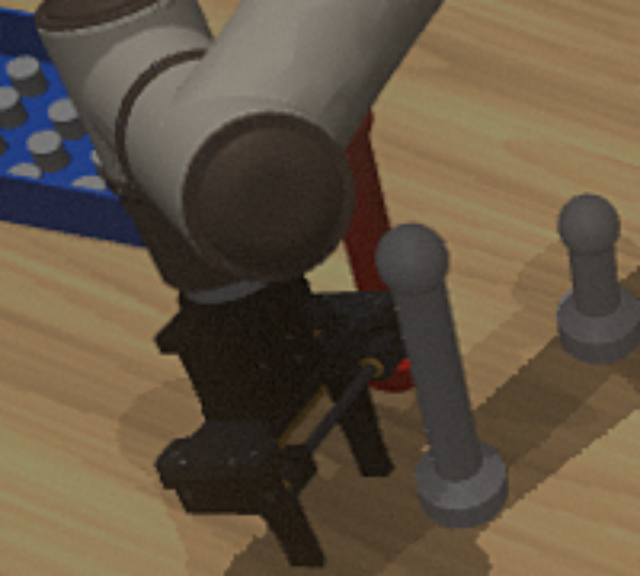

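```bash
python3 - <<'E'
from h import *
S='pics/scene7.png'
for u in((350,190),(335,240)):
    e,d=ray(S,80+u[0]/3.2,70+u[1]/3.2)
    for x in(.58,.62,.66,.70): print(u,(e+d*(x-e[0])/d[0]).round(3))
p,R=st()
for L in(.15,.2,.25): W=p-L*R[:,2];print(L,W.round(3),((proj(S,W)-[80,70])*3.2).round())
E
```

```text
(350, 190) [ 0.58  -0.236  0.244]
(350, 190) [ 0.62  -0.201  0.296]
(350, 190) [ 0.66  -0.165  0.348]
(350, 190) [ 0.7   -0.129  0.4  ]
(335, 240) [ 0.58  -0.258  0.192]
(335, 240) [ 0.62  -0.221  0.248]
(335, 240) [ 0.66  -0.184  0.303]
(335, 240) [ 0.7   -0.147  0.358]
t 12.25 tcp [ 0.6659 -0.2359  0.0274] J [-17.1  39.6   7.5 -26.7 -55.6  41.6] F [ 1.3 -0.   1.3] w 1.0
x az -78.2 tilt 22.4 z az 59.7
0.15 [ 0.637 -0.285  0.166] [253. 319.]
0.2 [ 0.628 -0.302  0.212] [221. 246.]
0.25 [ 0.618 -0.318  0.259] [187. 170.]
```

```bash
cat >> h.py <<'E'
def clr(c,p,R,half=(.0435,.0585)):
    # min horizontal gap: finger tips & body front face to vertical axis at c
    f=min((np.linalg.norm((p+R@[-.0095,s*y,0])[:2]-c),s*y) for s in(1,-1) for y in np.linspace(*half,9))
    b=min((np.linalg.norm((p+R@[x,y,-zz])[:2]-c),y,zz) for x in(-.0375,0) for y in np.linspace(-.095,.095,39) for zz in np.linspace(.0697,.16,5))
    print('finger-foot gap',round(f[0]-.03,4),'at y',round(f[1],4),'body-tube gap',round(b[0]-.016,4),'y',b[1:])
E
python3 - <<'E'
from h import *
p,R=st(); c=np.array([.6,-.186])
clr(c,p,R)
h=-R[:2,0]/np.linalg.norm(R[:2,0])
for s in(.008,.012,.016): clr(c,p+np.r_[h*s,-.003],R)
E
```

```text
t 12.25 tcp [ 0.6659 -0.2359  0.0274] J [-17.1  39.6   7.5 -26.7 -55.6  41.6] F [ 1.3 -0.   1.3] w 1.0
x az -78.2 tilt 22.4 z az 59.7
finger-foot gap 0.019 at y 0.0585 body-tube gap 0.0273 y (np.float64(0.04000000000000001), np.float64(0.0697))
finger-foot gap 0.011 at y 0.0585 body-tube gap 0.0193 y (np.float64(0.04000000000000001), np.float64(0.0697))
finger-foot gap 0.007 at y 0.0585 body-tube gap 0.0153 y (np.float64(0.04000000000000001), np.float64(0.0697))
finger-foot gap 0.003 at y 0.0585 body-tube gap 0.0113 y (np.float64(0.04000000000000001), np.float64(0.0697))
```

Call:
servo_tool(
  deltas=[
    {"slide": [-0.24,0.16,0.13],"spin": 0},
    {"slide": [-0.24,0.16,0.13],"spin": 0},
    {"slide": [0,0,0],"spin": 0},
  ],
)

```text
time_s: 12.55
tcp_pos: [0.6608, -0.2248, 0.0278]
ee_rot: [[0.201, -0.959, 0.2], [-0.937, -0.128, 0.325], [-0.286, -0.253, -0.924]]
wrist_force: [-0.6, 0.3, -1.2]
gripper_width: 0.999
```

```bash
python3 - <<'E'
from h import *
p,R=fing(); clr(np.array([.6,-.186]),p,R)
cap('scene','pics/scene8.png')
a=cv2.imread('pics/scene8.png')
cv2.imwrite('pics/c11.png',cv2.resize(a[70:250,80:280],None,fx=3.2,fy=3.2))
E
```

```text
t 12.55 tcp [ 0.6608 -0.2248  0.0278] J [-16.4  38.6   5.6 -27.1 -54.   41.8] F [-0.6  0.3 -1.2] w 1.0
x az -77.9 tilt 22.4 z az 58.4
finger 1 x -0.0095 [ 0.61   -0.2225  0.0176]
finger 1 x 0.0095 [ 0.6138 -0.2403  0.0122]
finger -1 x -0.0095 [ 0.7078 -0.2094  0.0434]
finger -1 x 0.0095 [ 0.7116 -0.2272  0.038 ]
finger-foot gap 0.0075 at y 0.0566 body-tube gap 0.0154 y (np.float64(0.035), np.float64(0.0697))
```

View pics/c11.png

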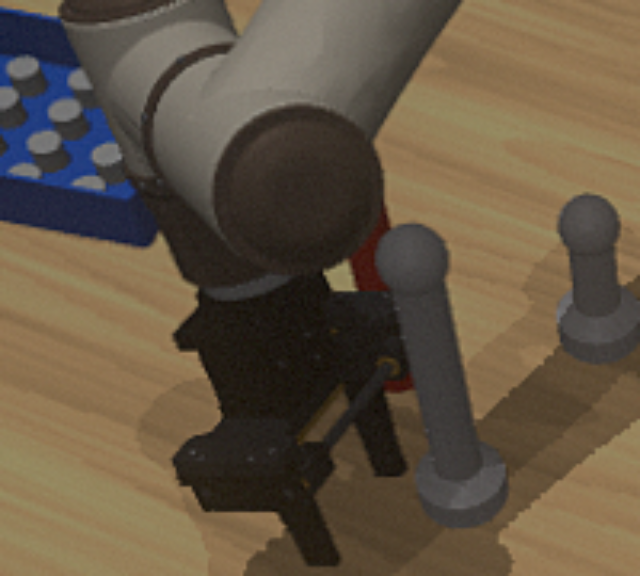

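Call:
servo_tool(
  deltas=[
    {"slide": [-0.1,0.2,0.25],"spin": 0},
    {"slide": [-0.2,0.05,0.1],"spin": 0},
    {"slide": [-0.2,0.02,0.06],"spin": 0},
  ],
)

```text
time_s: 12.9
tcp_pos: [0.6556, -0.2134, 0.021]
ee_rot: [[0.202, -0.958, 0.205], [-0.939, -0.13, 0.32], [-0.279, -0.257, -0.925]]
wrist_force: [1.5, -3.7, 2.4]
gripper_width: 1.0
```

```bash
python3 - <<'E'
from h import *
p,R=fing(); clr(np.array([.6,-.186]),p,R)
cap('scene','pics/scene9.png')
a=cv2.imread('pics/scene9.png')
cv2.imwrite('pics/c12.png',cv2.resize(a[70:250,80:280],None,fx=3.2,fy=3.2))
E
```

```text
t 12.9 tcp [ 0.6556 -0.2134  0.021 ] J [-15.5  38.2   3.6 -27.5 -51.8  41.9] F [ 1.5 -3.7  2.4] w 1.0
x az -77.8 tilt 22.3 z az 57.3
finger 1 x -0.0095 [ 0.6049 -0.211   0.0105]
finger 1 x 0.0095 [ 0.6087 -0.2289  0.0052]
finger -1 x -0.0095 [ 0.7025 -0.1978  0.0367]
finger -1 x 0.0095 [ 0.7064 -0.2157  0.0314]
finger-foot gap -0.0045 at y 0.0529 body-tube gap 0.003 y (np.float64(0.035), np.float64(0.0697))
```

View pics/c12.png

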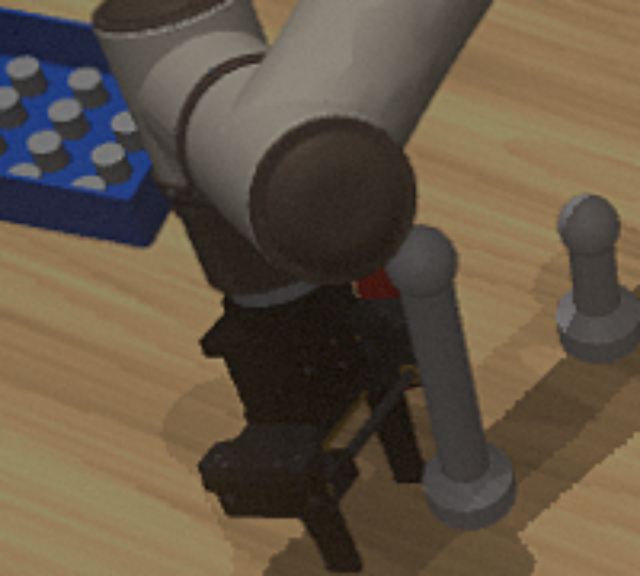

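```bash
python3 - <<'E'
from h import *
for fn,b,f in(('pics/scene8.png',(412,260),(462,477)),('pics/scene9.png',(420,262),(469,480))):
    q=lambda u:(80+(u[0]+.5)/3.2-.5,70+(u[1]+.5)/3.2-.5)
    print(atz(fn,*q(b),.229),atz(fn,*q(f),.022))
e,d=ray('pics/scene9.png',80+414/3.2,70+195/3.2)
for x in(.58,.6,.62,.64): print((e+d*(x-e[0])/d[0]).round(3))
p,R=st()
for L in(.2,.225,.25,.275):
  for yy in(-.06,0,.06): 
    W=p+R@[0,yy,-L];print(L,yy,W.round(3),((proj('pics/scene9.png',W)-[80,70])*3.2).round())
E
```

```text
[ 0.60048269 -0.18604649  0.229     ] [ 0.60223406 -0.1830774   0.022     ]
[ 0.59985168 -0.18111624  0.229     ] [ 0.60241325 -0.17765245  0.022     ]
[ 0.58  -0.191  0.26 ]
[ 0.6   -0.174  0.285]
[ 0.62  -0.158  0.311]
[ 0.64  -0.142  0.336]
t 12.95 tcp [ 0.6553 -0.2123  0.021 ] J [-15.4  38.1   3.5 -27.5 -51.9  41.9] F [-0.2 -1.9  0.5] w 1.0
x az -77.8 tilt 22.4 z az 57.5
0.2 -0.06 [ 0.672 -0.269  0.221] [222. 306.]
0.2 0 [ 0.614 -0.276  0.206] [272. 253.]
0.2 0.06 [ 0.557 -0.284  0.191] [318. 203.]
0.225 -0.06 [ 0.667 -0.277  0.245] [205. 268.]
0.225 0 [ 0.609 -0.284  0.229] [257. 215.]
0.225 0.06 [ 0.552 -0.292  0.214] [304. 166.]
0.25 -0.06 [ 0.662 -0.285  0.268] [188. 228.]
0.25 0 [ 0.604 -0.292  0.252] [241. 176.]
0.25 0.06 [ 0.547 -0.3    0.237] [290. 128.]
0.275 -0.06 [ 0.657 -0.293  0.291] [170. 188.]
0.275 0 [ 0.599 -0.3    0.275] [225. 137.]
0.275 0.06 [ 0.542 -0.308  0.26 ] [275.  90.]
```

```bash
python3 - <<'E'
from h import *
a=cv2.imread('pics/scene9.png')
a=np.clip(a.astype(float)*1.6,0,255).astype(np.uint8)
cap('top','pics/top9.png');b=cv2.imread('pics/top9.png')
cv2.imwrite('pics/c13.png',np.hstack([cv2.resize(a[110:185,150:235],(450,397),interpolation=cv2.INTER_CUBIC),cv2.resize(b[100:350,380:600],(349,397))]))
E
```

```text
(no output)
```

View pics/c13.png

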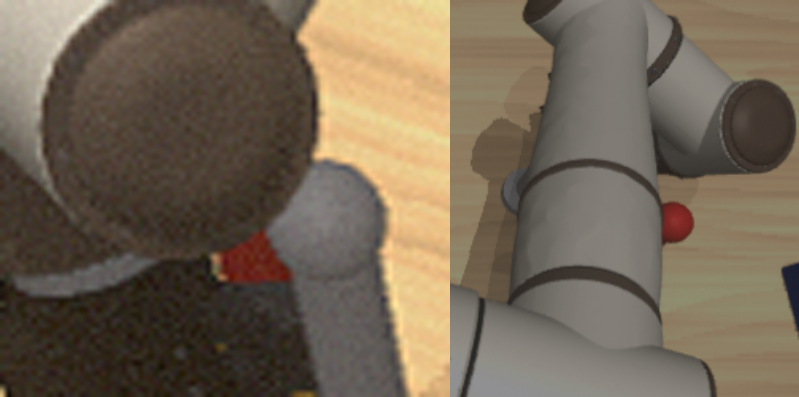

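Call:
servo_tool(
  deltas=[
    {"slide": [-0.4,0.03,0.1],"spin": 0},
    {"slide": [-0.4,0.03,0.1],"spin": 0},
    {"slide": [-0.4,0.03,0.1],"spin": 0},
    {"slide": [-0.4,0.03,0.11],"spin": 0},
  ],
)

```text
time_s: 13.4
tcp_pos: [0.6461, -0.1718, 0.0213]
ee_rot: [[0.201, -0.958, 0.205], [-0.939, -0.129, 0.319], [-0.279, -0.257, -0.925]]
wrist_force: [0.6, -2.9, 0.1]
gripper_width: 1.004
```

```bash
cat >> h.py <<'E'
def snap(n,x=80,y=70,k=3.2,w=200,h=180):
    cap('scene',f'pics/s{n}.png'); a=cv2.imread(f'pics/s{n}.png'); cv2.imwrite(f'pics/v{n}.png',cv2.resize(a[y:y+h,x:x+w],None,fx=k,fy=k))
E
python3 - <<'E'
from h import *
p,R=fing(); snap(10,100,70)
E
```

```text
t 13.4 tcp [ 0.6461 -0.1718  0.0213] J [-12.1  36.1  -0.4 -28.1 -48.8  39.9] F [ 0.6 -2.9  0.1] w 1.0
x az -77.9 tilt 22.3 z az 57.3
finger 1 x -0.0095 [ 0.5954 -0.1695  0.0108]
finger 1 x 0.0095 [ 0.5992 -0.1873  0.0055]
finger -1 x -0.0095 [ 0.6931 -0.1563  0.037 ]
finger -1 x 0.0095 [ 0.6969 -0.1742  0.0317]
```

View pics/v10.png

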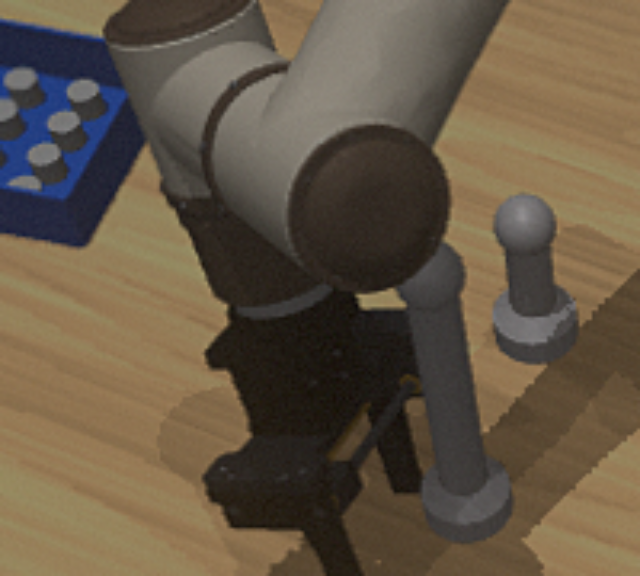

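```bash
python3 - <<'E'
from h import *
c=atz('pics/s10.png',100+467.5/3.2-.5,70+494/3.2-.5,.022);print(c,atz('pics/s10.png',100+433/3.2-.5,70+275/3.2-.5,.229))
p,R=st();clr(c[:2],p,R);print((R.T@(c-p)).round(4))
E
```

```text
[ 0.59469403 -0.13519334  0.022     ] [ 0.58944999 -0.13674895  0.229     ]
t 13.45 tcp [ 0.6455 -0.1697  0.0213] J [-12.   36.1  -0.5 -28.2 -48.8  39.9] F [0.1 0.4 1.2] w 1.0
x az -77.9 tilt 22.3 z az 57.6
finger-foot gap 0.0019 at y 0.0472 body-tube gap 0.0094 y (np.float64(0.024999999999999994), np.float64(0.0697))
[-0.0428  0.0441  0.0001]
```

Call:
servo_tool(
  deltas=[
    {"slide": [-0.5,0.04,0.14],"spin": 0},
    {"slide": [-0.5,0.04,0.14],"spin": 0},
    {"slide": [-0.5,0.04,0.14],"spin": 0},
    {"slide": [-0.5,0.04,0.14],"spin": 0},
    {"slide": [-0.5,0.04,0.14],"spin": 0},
    {"slide": [-0.4,0.03,0.11],"spin": 0},
  ],
)

```text
time_s: 14.05
tcp_pos: [0.6282, -0.0909, 0.0217]
ee_rot: [[0.203, -0.958, 0.204], [-0.939, -0.13, 0.32], [-0.28, -0.256, -0.925]]
wrist_force: [1.4, -3.1, -1.0]
gripper_width: 1.001
```

```bash
python3 - <<'E'
from h import *
p,R=fing(); snap(11,140,70)
E
```

```text
t 14.05 tcp [ 0.6282 -0.0909  0.0217] J [ -4.9  32.8  -7.  -29.3 -43.3  35.3] F [ 1.4 -3.1 -1. ] w 1.0
x az -77.8 tilt 22.3 z az 57.5
finger 1 x -0.0095 [ 0.5774 -0.0886  0.0113]
finger 1 x 0.0095 [ 0.5813 -0.1065  0.006 ]
finger -1 x -0.0095 [ 0.6751 -0.0753  0.0374]
finger -1 x 0.0095 [ 0.679  -0.0931  0.0321]
```

View pics/v11.png

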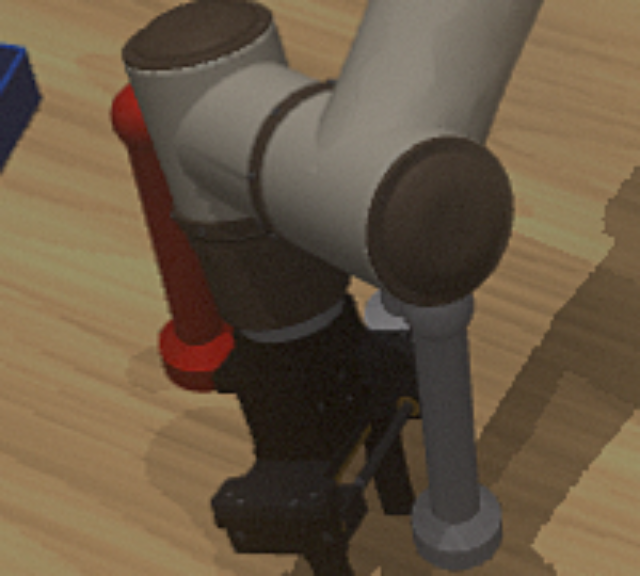

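```bash
python3 - <<'E'
from h import *
c=atz('pics/s11.png',140+457/3.2-.5,70+520/3.2-.5,.022);print(c)
p,R=st();clr(c[:2],p,R);print((R.T@(c-p)).round(4))
w=np.array([.540,.103])-c[:2];print('to waypoint az',np.degrees(np.arctan2(w[1],w[0])),np.linalg.norm(w))
E
```

```text
[ 0.58052118 -0.05546695  0.022     ]
t 14.1 tcp [ 0.6276 -0.0891  0.0217] J [ -4.8  32.8  -7.1 -29.4 -43.4  35.2] F [-1.8  0.9  0. ] w 1.0
x az -77.8 tilt 22.3 z az 57.8
finger-foot gap 0.0006 at y 0.0435 body-tube gap 0.0082 y (np.float64(0.024999999999999994), np.float64(0.0697))
[-0.0412  0.0406  0.001 ]
to waypoint az 104.34360420958883 0.1635657106213318
```

Call:
servo_tool(
  deltas=[
    {"slide": [0.2,0,-0.05],"spin": 0},
    {"slide": [0,-0.4,0.11],"spin": 0},
    {"slide": [0,0,0],"spin": 0},
  ],
)

```text
time_s: 14.4
tcp_pos: [0.6386, -0.0898, 0.0215]
ee_rot: [[0.203, -0.958, 0.2], [-0.937, -0.131, 0.324], [-0.284, -0.254, -0.925]]
wrist_force: [0.6, -0.5, 0.3]
gripper_width: 0.999
```

```bash
python3 - <<'E'
from h import *
p,R=fing(); snap(12,140,70)
c=np.array([.5805,-.0555]);clr(c,p,R);print((R.T@(np.r_[c,.022]-p)).round(4))
E
```

```text
t 14.4 tcp [ 0.6386 -0.0898  0.0215] J [ -4.9  33.6  -5.4 -29.2 -44.2  34.8] F [ 0.6 -0.5  0.3] w 1.0
x az -77.8 tilt 22.4 z az 58.3
finger 1 x -0.0095 [ 0.5878 -0.0876  0.0113]
finger 1 x 0.0095 [ 0.5917 -0.1054  0.0059]
finger -1 x -0.0095 [ 0.6856 -0.0742  0.0371]
finger -1 x 0.0095 [ 0.6894 -0.092   0.0317]
finger-foot gap 0.0028 at y 0.0548 body-tube gap 0.0105 y (np.float64(0.035), np.float64(0.0697))
[-0.0441  0.0511 -0.001 ]
```

View pics/v12.png

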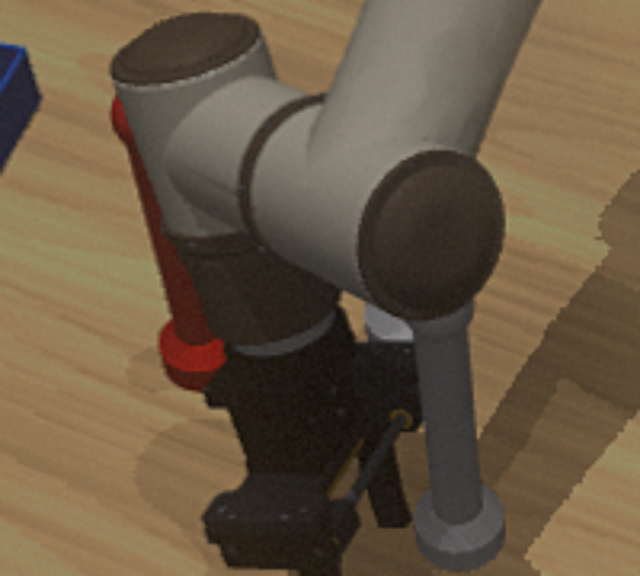

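Call:
servo_tool(
  deltas=[
    {"slide": [-0.3,0.02,0.085],"spin": 0},
    {"slide": [-0.5,0.03,0.14],"spin": 0},
    {"slide": [-0.5,0.03,0.14],"spin": 0},
    {"slide": [-0.5,0.03,0.14],"spin": 0},
    {"slide": [-0.5,0.03,0.14],"spin": 0},
    {"slide": [-0.5,0.03,0.14],"spin": 0},
    {"slide": [-0.3,0.02,0.085],"spin": 0},
  ],
)

```text
time_s: 15.15
tcp_pos: [0.6221, -0.0074, 0.0215]
ee_rot: [[0.202, -0.958, 0.204], [-0.938, -0.129, 0.321], [-0.281, -0.256, -0.925]]
wrist_force: [1.4, -2.3, -0.7]
gripper_width: 0.996
```

```bash
python3 - <<'E'
from h import *
p,R=fing(); snap(13,180,90)
E
```

```text
t 15.15 tcp [ 0.6221 -0.0074  0.0215] J [  3.4  31.  -10.8 -29.6 -38.5  28.3] F [ 1.4 -2.3 -0.7] w 1.0
x az -77.9 tilt 22.3 z az 57.6
finger 1 x -0.0095 [ 0.5713 -0.0051  0.0112]
finger 1 x 0.0095 [ 0.5752 -0.0229  0.0058]
finger -1 x -0.0095 [0.669  0.0081 0.0373]
finger -1 x 0.0095 [ 0.6729 -0.0097  0.0319]
```

View pics/v13.png

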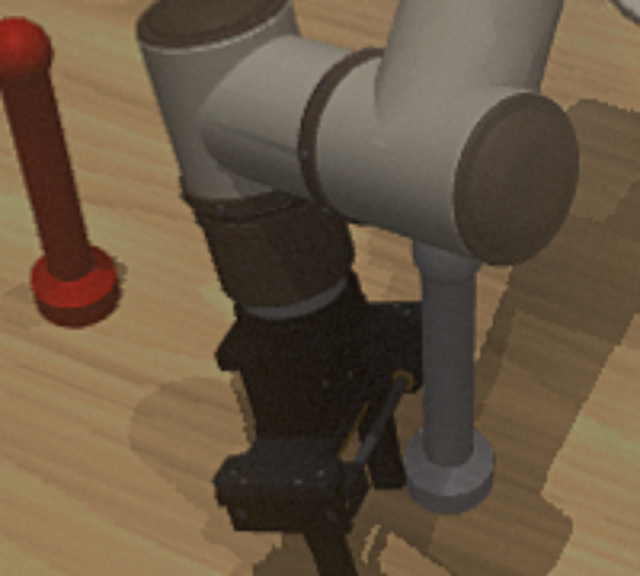

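```bash
python3 - <<'E'
from h import *
c=atz('pics/s13.png',180+449.5/3.2-.5,90+465/3.2-.5,.022);print(c)
p,R=st();clr(c[:2],p,R);print((R.T@(c-p)).round(4))
E
```

```text
[0.55356189 0.01906274 0.022     ]
t 15.2 tcp [ 0.6217 -0.0064  0.0216] J [  3.5  30.9 -10.9 -29.7 -38.6  28.3] F [0.3 1.2 0.6] w 1.0
x az -77.8 tilt 22.3 z az 57.7
finger-foot gap -0.0038 at y 0.0585 body-tube gap 0.0028 y (np.float64(0.04500000000000001), np.float64(0.0697))
[-0.0378  0.0619 -0.006 ]
```

```bash
cat >> h.py <<'E'
def foot(fn,c0,out=None):
    """refine foot centre: draw rim circle of guess on an enlarged crop"""
    a=cv2.imread(fn); u=proj(fn,[c0[0],c0[1],.022]); x0,y0=int(u[0])-30,int(u[1])-30
    k=10; im=cv2.resize(a[y0:y0+60,x0:x0+60],None,fx=k,fy=k,interpolation=cv2.INTER_CUBIC); im=np.clip(im*1.6,0,255).astype(np.uint8)
    for z,col in((.022,(0,255,0)),(0,(0,255,255))):
        q=np.array([(proj(fn,[c0[0]+.03*np.cos(t),c0[1]+.03*np.sin(t),z])-[x0,y0]+.5)*k-.5 for t in np.linspace(0,6.2832,60)])
        cv2.polylines(im,[q.astype(int)],True,col,1)
    cv2.imwrite(out or fn.replace('.png','_f.png'),im)
E
python3 - <<'E'
from h import *
foot('pics/s13.png',[.560,.024])
E
```

```text
(no output)
```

View pics/s13_f.png

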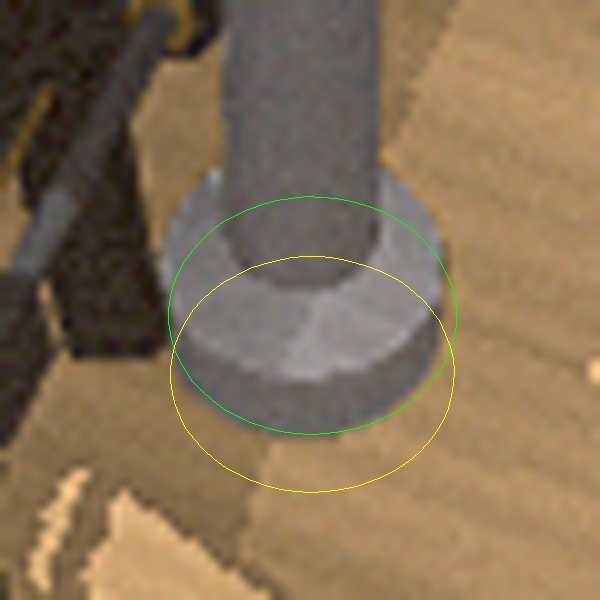

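```bash
python3 - <<'E'
from h import *
u=proj('pics/s13.png',[.56,.024,.022])+[-1.1,-5.4]
c=atz('pics/s13.png',*u,.022);print(c); foot('pics/s13.png',c,'pics/s13_g.png')
p,R=st();clr(c[:2],p,R);print((R.T@(c-p)).round(4))
u=proj('pics/s11.png',[.5805,-.0555,.022]);foot('pics/s11.png',[.5805,-.0555])
a=cv2.imread('pics/s13_g.png');b=cv2.imread('pics/s11_f.png');cv2.imwrite('pics/c14.png',cv2.resize(np.hstack([a,b]),(800,400)))
E
```

```text
[0.54852816 0.0160975  0.022     ]
t 15.2 tcp [ 0.6217 -0.0064  0.0216] J [  3.5  30.9 -10.9 -29.7 -38.6  28.3] F [0.3 1.2 0.6] w 1.0
x az -77.8 tilt 22.3 z az 57.7
finger-foot gap -0.0039 at y 0.0585 body-tube gap 0.0006 y (np.float64(0.04999999999999999), np.float64(0.0697))
[-0.036   0.0671 -0.008 ]
```

View pics/c14.png

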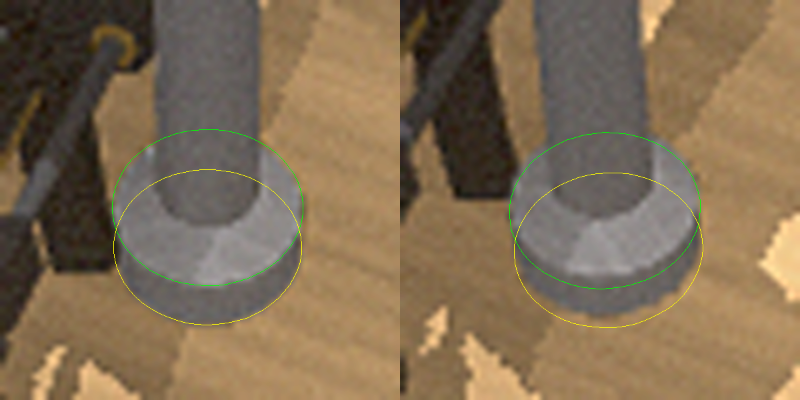

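Call:
servo_tool(
  deltas=[
    {"slide": [0.6,0,-0.17],"spin": 0},
    {"slide": [0.6,0,-0.17],"spin": 0},
    {"slide": [0,0.2,-0.05],"spin": 0.75},
    {"slide": [0,0.2,-0.05],"spin": 0.75},
    {"slide": [0,0.2,-0.05],"spin": 0.75},
    {"slide": [0,0,0],"spin": 0},
  ],
)

```text
time_s: 15.8
tcp_pos: [0.6094, -0.0447, 0.0205]
ee_rot: [[-0.12, -0.973, 0.199], [-0.929, 0.181, 0.324], [-0.351, -0.146, -0.925]]
wrist_force: [0.3, 0.1, 1.1]
gripper_width: 1.002
```

```bash
cat >> h.py <<'E'
def align(c,gap,y=.051,zt=.011):
    p,R=st(); c=np.array(c[:2])
    # want: front-corner of left finger tip at height zt, foot centre at lateral y, gap ahead
    h=-R[:2,0]/np.linalg.norm(R[:2,0]); l=R[:2,1]-h*(h@R[:2,1]); l/=np.linalg.norm(l)
    tip=p+R@[-.0095,y,0]
    want=np.r_[c-h*(.03+gap),zt]; d=want-tip
    print('heading',round(np.degrees(np.arctan2(h[1],h[0])),1),'pitch',round(np.degrees(np.arcsin(-R[2,0])),1),'tip',tip.round(4),'move fwd,left,up mm',(1e3*np.array([d[:2]@h,d[:2]@l,d[2]])).round(1),'units',(R.T@d/.025).round(2))
    print('fwd 25mm =',(R.T@np.r_[h,0]).round(3),'left',(R.T@np.r_[l,0]).round(3),'down',(R.T@[0,0,-1]).round(3))
    clr(c,p,R)
E
python3 - <<'E'
from h import *
align([.5485,.016],.004); snap(14,180,90); foot('pics/s14.png',[.5485,.016])
E
```

```text
t 15.8 tcp [ 0.6094 -0.0447  0.0205] J [ -0.6  30.8 -11.  -30.3 -40.2  13.7] F [0.3 0.1 1.1] w 1.0
x az -97.3 tilt 22.3 z az 58.4
heading 82.7 pitch 20.5 tip [ 0.561  -0.0267  0.0164] move fwd,left,up mm [ 6.7 17.8 -5.4] units [-0.18  0.75  0.18]
fwd 25mm = [-0.936  0.055  0.346] left [ 0.     0.988 -0.156] down [0.351 0.146 0.925]
finger-foot gap 0.0117 at y 0.0585 body-tube gap 0.0222 y (np.float64(0.06), np.float64(0.0697))
```

View pics/v14.png

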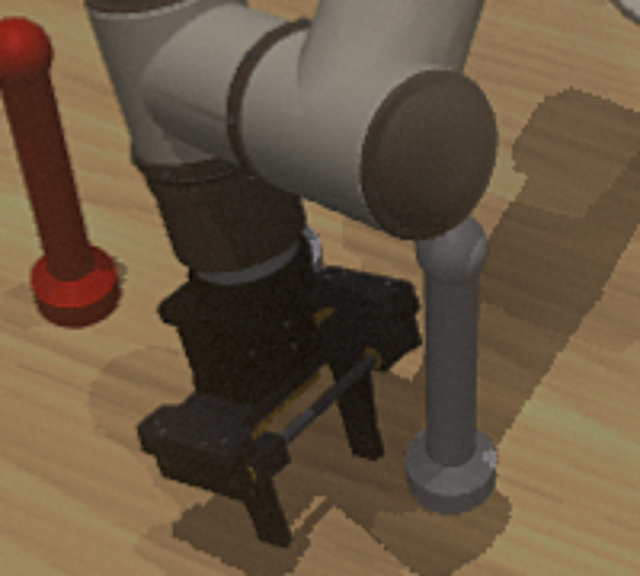

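View pics/s14_f.png

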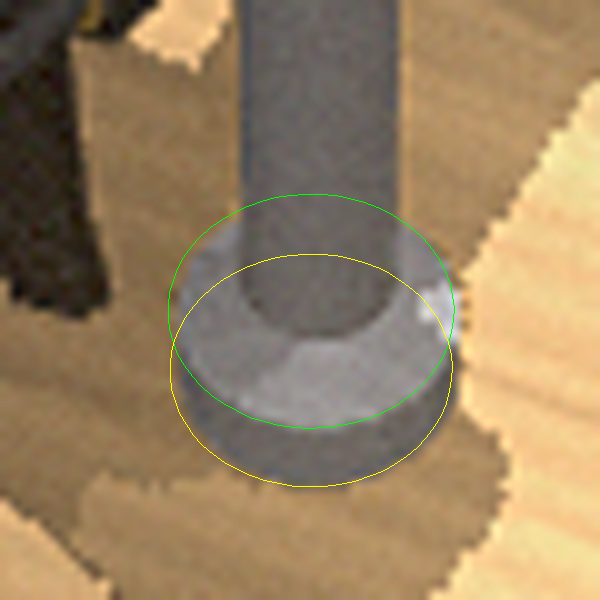

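Call:
servo_tool(
  deltas=[
    {"slide": [0,0.4,0.1],"spin": 0},
    {"slide": [0,0.4,0.1],"spin": 0},
    {"slide": [-0.15,0,0.05],"spin": 0},
    {"slide": [0,0,0],"spin": 0},
  ],
)

```text
time_s: 16.25
tcp_pos: [0.5906, -0.0366, 0.012]
ee_rot: [[-0.115, -0.973, 0.2], [-0.93, 0.177, 0.323], [-0.35, -0.148, -0.925]]
wrist_force: [0.4, 0.6, -1.0]
gripper_width: 0.996
```

```bash
python3 - <<'E'
from h import *
align([.5485,.017],.0)
E
```

```text
t 16.25 tcp [ 0.5906 -0.0366  0.012 ] J [  0.1  30.2 -13.8 -31.5 -38.1  15. ] F [ 0.4  0.6 -1. ] w 1.0
x az -97.1 tilt 22.3 z az 58.3
heading 82.9 pitch 20.5 tip [ 0.5421 -0.0188  0.0078] move fwd,left,up mm [ 6.3 -2.   3.2] units [-0.28 -0.08 -0.02]
fwd 25mm = [-0.937  0.055  0.345] left [-0.     0.987 -0.158] down [0.35  0.148 0.925]
finger-foot gap 0.0064 at y 0.051 body-tube gap 0.0188 y (np.float64(0.04000000000000001), np.float64(0.0697))
```

Call:
servo_tool(
  deltas=[
    {"slide": [-0.05,-0.02,-0.14],"spin": 0},
    {"slide": [-0.3,0.02,0.11],"spin": 0},
    {"slide": [-0.45,0.03,0.165],"spin": 0},
    {"slide": [-0.45,0.03,0.165],"spin": 0},
    {"slide": [-0.45,0.03,0.165],"spin": 0},
    {"slide": [-0.45,0.03,0.165],"spin": 0},
    {"slide": [-0.3,0.02,0.11],"spin": 0},
  ],
)

```text
time_s: 16.95
tcp_pos: [0.5987, 0.0301, 0.0163]
ee_rot: [[-0.112, -0.973, 0.2], [-0.931, 0.172, 0.32], [-0.346, -0.15, -0.926]]
wrist_force: [-0.6, -3.9, 1.4]
gripper_width: 1.0
```

```bash
python3 - <<'E'
from h import *
snap(15,220,110); p,R=fing(); h=-R[:2,0]/np.linalg.norm(R[:2,0]); c=(p+R@[-.0095,.051,0])[:2]+.03*h; print(c); foot('pics/s15.png',c)
E
```

```text
t 17.0 tcp [0.5988 0.0313 0.0164] J [  7.6  29.5 -14.7 -30.5 -35.1   7.5] F [-1.2  0.6  0.8] w 1.0
x az -96.8 tilt 22.2 z az 58.1
finger 1 x -0.0095 [0.5502 0.0489 0.012 ]
finger 1 x 0.0095 [0.5481 0.0312 0.0054]
finger -1 x -0.0095 [0.6495 0.0313 0.0273]
finger -1 x 0.0095 [0.6474 0.0136 0.0208]
[0.55371825 0.07867755]
```

View pics/v15.png

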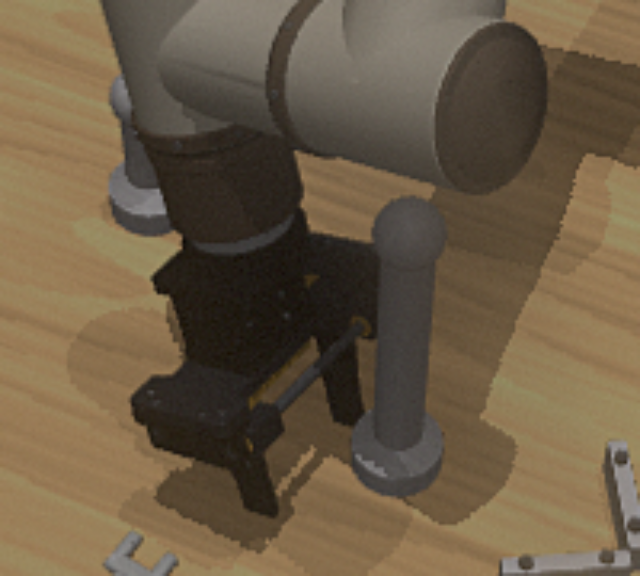

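View pics/s15_f.png

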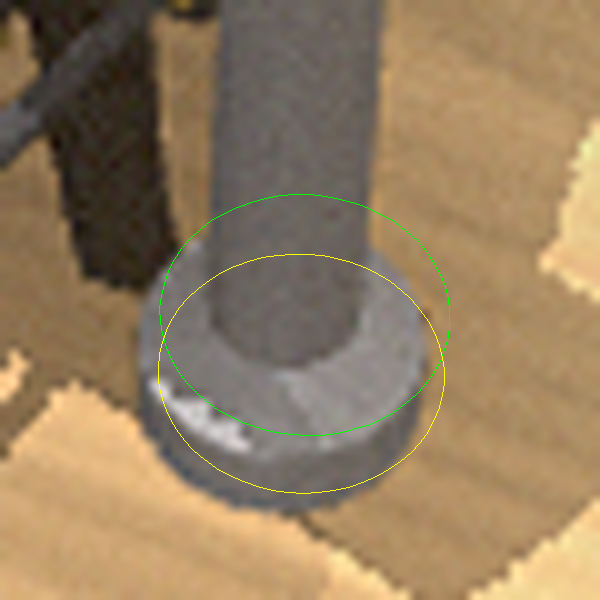

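```bash
python3 - <<'E'
from h import *
u=proj('pics/s15.png',[.5537,.0787,.022])+[-2.3,1.8]
c=atz('pics/s15.png',*u,.022);print(c, 'ball',atz('pics/s15.png',220+408/3.2-.5,110+234/3.2-.5,.229)); align(c,0); foot('pics/s15.png',c,'pics/s15_g.png')
w=np.array([.567,.199])-c[:2];print(np.degrees(np.arctan2(w[1],w[0])),np.linalg.norm(w))
E
```

```text
[0.55981002 0.07619778 0.022     ] ball [0.56089451 0.07568025 0.229     ]
t 17.0 tcp [0.5988 0.0313 0.0164] J [  7.6  29.5 -14.7 -30.5 -35.1   7.5] F [-1.2  0.6  0.8] w 1.0
x az -96.8 tilt 22.2 z az 58.1
heading 83.2 pitch 20.3 tip [0.5502 0.0489 0.012 ] move fwd,left,up mm [-1.7 -6.3 -1. ] units [ 0.08 -0.25  0.05]
fwd 25mm = [-0.938  0.056  0.343] left [-0.     0.987 -0.16 ] down [0.347 0.15  0.926]
finger-foot gap -0.0014 at y 0.0454 body-tube gap 0.0108 y (np.float64(0.035), np.float64(0.0697))
86.64920165973923 0.12301252313793246
```

View pics/s15_g.png

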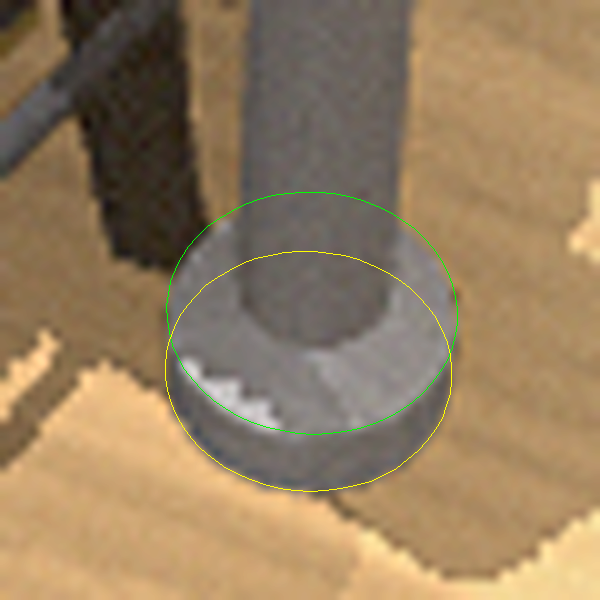

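Call:
servo_tool(
  deltas=[
    {"slide": [0.15,0,-0.05],"spin": 0},
    {"slide": [0,-0.15,0.02],"spin": -0.5},
    {"slide": [0,-0.15,0.02],"spin": -0.5},
    {"slide": [0,0,0],"spin": 0},
  ],
)

```text
time_s: 17.4
tcp_pos: [0.6062, 0.029, 0.0168]
ee_rot: [[0.03, -0.979, 0.2], [-0.945, 0.038, 0.324], [-0.325, -0.199, -0.925]]
wrist_force: [0.2, -0.7, 0.3]
gripper_width: 1.0
```

```bash
python3 - <<'E'
from h import *
align([.5598,.0762],0)
E
```

```text
t 17.4 tcp [0.6062 0.029  0.0168] J [  7.2  30.  -13.6 -30.5 -35.8  15.9] F [ 0.2 -0.7  0.3] w 1.0
x az -88.2 tilt 22.4 z az 58.3
heading 91.8 pitch 19.0 tip [0.556  0.0399 0.0098] move fwd,left,up mm [ 6.2 -4.9  1.2] units [-0.25 -0.19  0.07]
fwd 25mm = [-0.946  0.068  0.318] left [-0.     0.978 -0.21 ] down [0.325 0.199 0.925]
finger-foot gap 0.0064 at y 0.0491 body-tube gap 0.0172 y (np.float64(0.035), np.float64(0.0697))
```

Call:
servo_tool(
  deltas=[
    {"slide": [-0.2,-0.08,0.06],"spin": 0},
    {"slide": [-0.425,-0.005,0.15],"spin": 0},
    {"slide": [-0.425,-0.005,0.15],"spin": 0},
    {"slide": [-0.425,-0.005,0.15],"spin": 0},
    {"slide": [-0.425,-0.005,0.15],"spin": 0},
    {"slide": [-0.425,-0.005,0.15],"spin": 0},
    {"slide": [-0.425,-0.005,0.15],"spin": 0},
    {"slide": [-0.3,-0.005,0.11],"spin": 0},
  ],
)

```text
time_s: 18.2
tcp_pos: [0.6114, 0.1141, 0.017]
ee_rot: [[0.025, -0.98, 0.199], [-0.946, 0.041, 0.322], [-0.324, -0.196, -0.926]]
wrist_force: [-0.4, -3.4, 1.9]
gripper_width: 1.004
```

```bash
python3 - <<'E'
from h import *
snap(16,260,130); p,R=fing(); h=-R[:2,0]/np.linalg.norm(R[:2,0]); c=(p+R@[-.0095,.051,0])[:2]+.03*h; print(c); foot('pics/s16.png',c)
E
```

```text
t 18.25 tcp [0.6114 0.1152 0.0171] J [ 16.5  30.1 -14.1 -28.5 -32.1   5.6] F [-0.2 -1.3  0.8] w 1.0
x az -88.4 tilt 22.3 z az 58.4
finger 1 x -0.0095 [0.5612 0.1263 0.0102]
finger 1 x 0.0095 [0.5617 0.1083 0.004 ]
finger -1 x -0.0095 [0.6611 0.1221 0.0301]
finger -1 x 0.0095 [0.6616 0.1042 0.024 ]
[0.56037969 0.15624109]
```

View pics/v16.png

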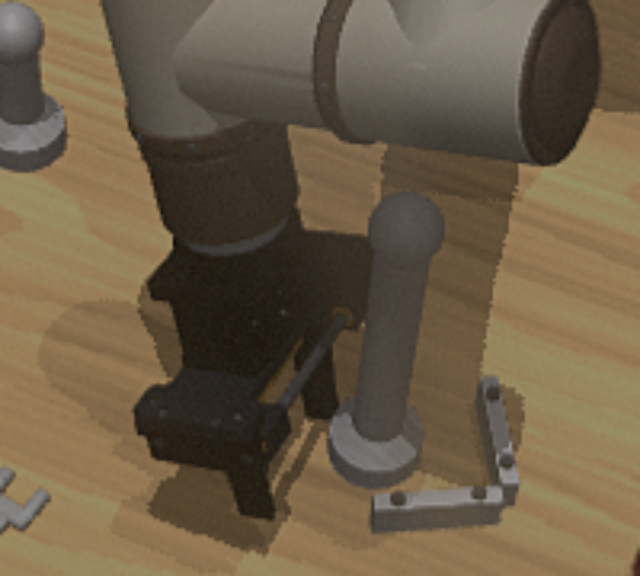

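View pics/s16_f.png

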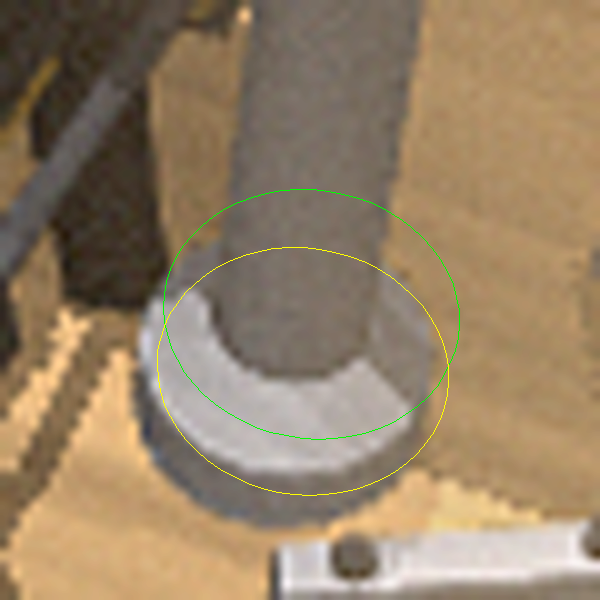

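```bash
python3 - <<'E'
from h import *
u=proj('pics/s16.png',[.5604,.1562,.022])+[-2.5,3.2]
c=atz('pics/s16.png',*u,.022);print(c); align(c,0); foot('pics/s16.png',c,'pics/s16_g.png')
w=np.array([.567,.199])-c[:2];print(np.degrees(np.arctan2(w[1],w[0])),np.linalg.norm(w))
# V overlay
from fitv import V
a=cv2.imread('pics/s16.png');k=8;x0,y0=350,230
im=cv2.resize(a[y0:y0+75,x0:x0+90],None,fx=k,fy=k,interpolation=cv2.INTER_CUBIC)
for th,vx,vy,col in((-.272,.5671,.1988,(0,255,0)),):
    for sd in(1,-1):
        v=V(sd);q=[]
        for i in(0,1,3,2):
            X=[vx+np.cos(th)*v[i][0]-np.sin(th)*v[i][1],vy+np.sin(th)*v[i][0]+np.cos(th)*v[i][1],.03]
            q.append((proj('pics/s16.png',X)-[x0,y0]+.5)*k-.5)
        cv2.polylines(im,[np.array(q).astype(int)],True,col,1)
cv2.imwrite('pics/c15.png',im)
E
```

```text
[0.56966859 0.15447873 0.022     ]
t 18.25 tcp [0.6114 0.1152 0.0171] J [ 16.5  30.1 -14.1 -28.5 -32.1   5.6] F [-0.2 -1.3  0.8] w 1.0
x az -88.4 tilt 22.3 z az 58.4
heading 91.6 pitch 18.9 tip [0.5612 0.1263 0.0102] move fwd,left,up mm [-2.  -9.2  0.8] units [ 0.07 -0.37  0.02]
fwd 25mm = [-0.946  0.067  0.317] left [ 0.     0.978 -0.207] down [0.324 0.196 0.925]
finger-foot gap -0.0014 at y 0.0435 body-tube gap 0.0092 y (np.float64(0.03), np.float64(0.0697))
93.43018903747343 0.04460117906334486
```

View pics/c15.png

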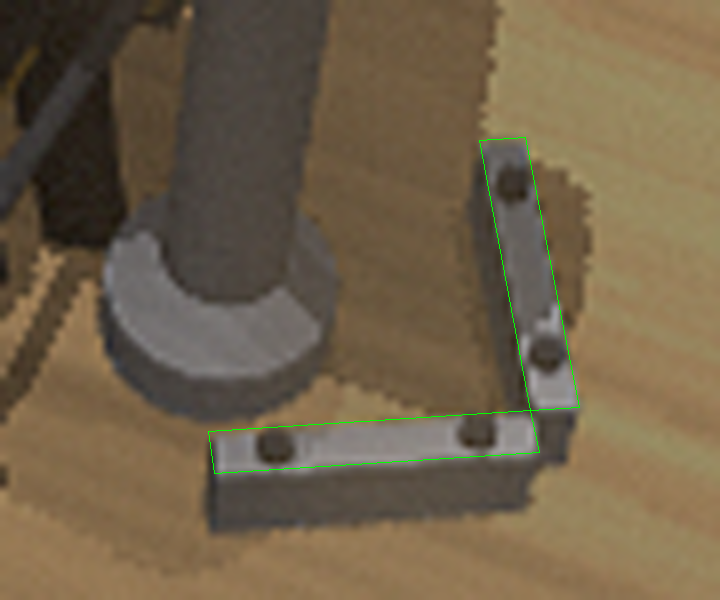

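View pics/s16_g.png

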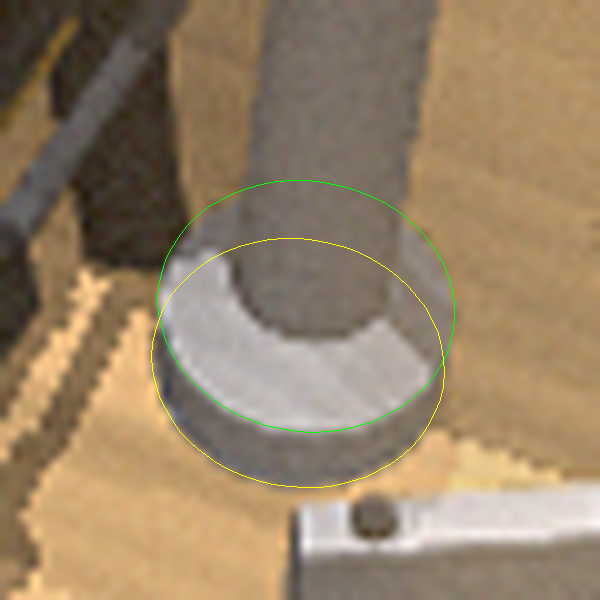

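Call:
servo_tool(
  deltas=[
    {"slide": [0.18,0,-0.06],"spin": 0},
    {"slide": [0,-0.22,0.05],"spin": -0.25},
    {"slide": [0,-0.22,0.05],"spin": -0.25},
    {"slide": [0,0,0],"spin": 0},
  ],
)

```text
time_s: 18.65
tcp_pos: [0.6232, 0.1133, 0.0172]
ee_rot: [[0.095, -0.975, 0.2], [-0.945, -0.026, 0.326], [-0.313, -0.22, -0.924]]
wrist_force: [-0.9, 0.2, 0.0]
gripper_width: 1.002
```

```bash
python3 - <<'E'
from h import *
align([.5697,.1545],0)
p,R=st(); print('normal az',np.degrees(np.arctan2(R[1,1],R[0,1]))-90)
t=np.radians(92); print((R.T@[np.cos(t),np.sin(t),0]).round(3))
E
```

```text
t 18.65 tcp [0.6232 0.1133 0.0172] J [ 15.8  30.9 -12.5 -28.4 -33.    9.9] F [-0.9  0.2  0. ] w 1.0
x az -84.2 tilt 22.5 z az 58.5
heading 95.8 pitch 18.2 tip [0.5725 0.1209 0.009 ] move fwd,left,up mm [ 3.7 -0.6  2. ] units [-0.16 -0.03 -0.03]
fwd 25mm = [-0.95   0.072  0.304] left [-0.     0.973 -0.231] down [0.313 0.22  0.924]
finger-foot gap 0.0036 at y 0.0529 body-tube gap 0.0135 y (np.float64(0.035), np.float64(0.0697))
t 18.65 tcp [0.6232 0.1133 0.0172] J [ 15.8  30.9 -12.5 -28.4 -33.    9.9] F [-0.9  0.2  0. ] w 1.0
x az -84.2 tilt 22.5 z az 58.5
normal az -268.4946279180051
[-0.948  0.008  0.319]
```

Call:
servo_tool(
  deltas=[
    {"slide": [-0.2,0,0.06],"spin": 0},
    {"slide": [-0.3,0,0.1],"spin": 0},
    {"slide": [-0.3,0,0.1],"spin": 0},
    {"slide": [-0.3,0,0.1],"spin": 0},
    {"slide": [-0.25,0,0.08],"spin": 0},
  ],
)

```text
time_s: 19.15
tcp_pos: [0.6216, 0.1486, 0.0172]
ee_rot: [[0.091, -0.976, 0.2], [-0.946, -0.022, 0.324], [-0.311, -0.218, -0.925]]
wrist_force: [0.4, -3.1, -0.2]
gripper_width: 1.002
```

```bash
python3 - <<'E'
from h import *
snap(17,270,140); p,R=fing(); h=np.array([R[1,1],-R[0,1]]);h/=np.linalg.norm(h); c=(p+R@[-.0095,.0515,0])[:2]+.03*h; print(c); foot('pics/s17.png',c)
E
```

```text
t 19.2 tcp [0.6215 0.1496 0.0173] J [ 19.7  30.9 -12.8 -27.2 -31.3   5.3] F [ 1.1 -0.9  0.2] w 1.0
x az -84.4 tilt 22.4 z az 58.4
finger 1 x -0.0095 [0.5709 0.1574 0.0091]
finger 1 x 0.0095 [0.5726 0.1395 0.0032]
finger -1 x -0.0095 [0.6704 0.1598 0.0314]
finger -1 x 0.0095 [0.6721 0.1418 0.0254]
[0.56966474 0.18742551]
```

View pics/v17.png

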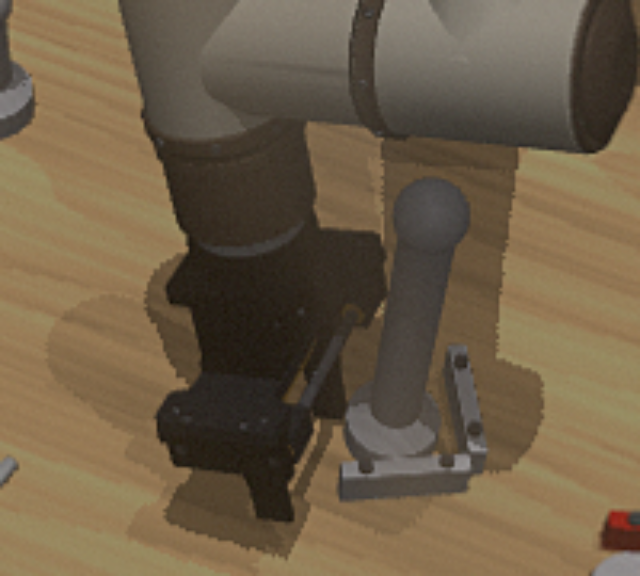

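View pics/s17_f.png

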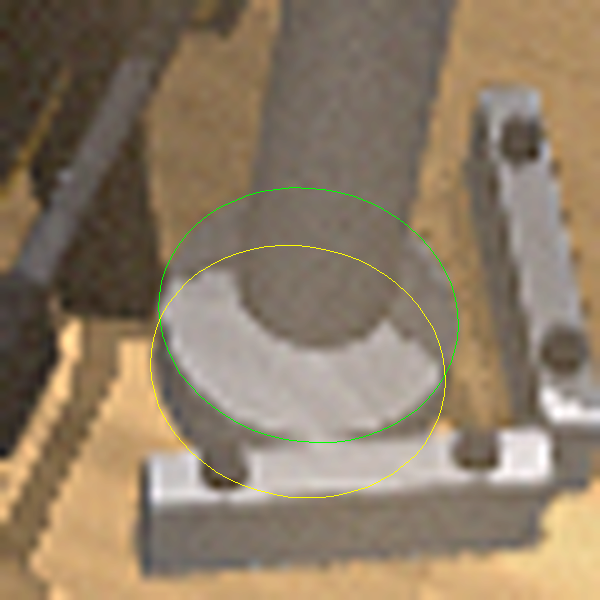

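Call:
servo_tool(
  deltas=[
    {"slide": [-0.2,0,0.065],"spin": 0},
    {"slide": [-0.15,0,0.05],"spin": 0},
    {"slide": [-0.12,0,0.04],"spin": 0},
  ],
)

```text
time_s: 19.5
tcp_pos: [0.6195, 0.1617, 0.0168]
ee_rot: [[0.094, -0.976, 0.195], [-0.946, -0.027, 0.322], [-0.309, -0.215, -0.926]]
wrist_force: [-0.9, -13.5, 3.7]
gripper_width: 0.999
```

```bash
python3 - <<'E'
from h import *
snap(18,270,140); p,R=fing(); h=np.array([R[1,1],-R[0,1]]);h/=np.linalg.norm(h); c=(p+R@[-.0095,.0515,0])[:2]+.03*h; print(c); foot('pics/s18.png',[.5675,.1995])
E
```

```text
t 19.55 tcp [0.6195 0.1615 0.0168] J [ 21.1  31.  -13.  -26.6 -30.9   3.6] F [-0.7 -9.   3.1] w 1.0
x az -84.3 tilt 22.1 z az 58.7
finger 1 x -0.0095 [0.5688 0.1691 0.0087]
finger 1 x 0.0095 [0.5706 0.1511 0.0029]
finger -1 x -0.0095 [0.6683 0.172  0.0307]
finger -1 x 0.0095 [0.6701 0.154  0.0249]
[0.56742494 0.19909417]
```

View pics/s18_f.png

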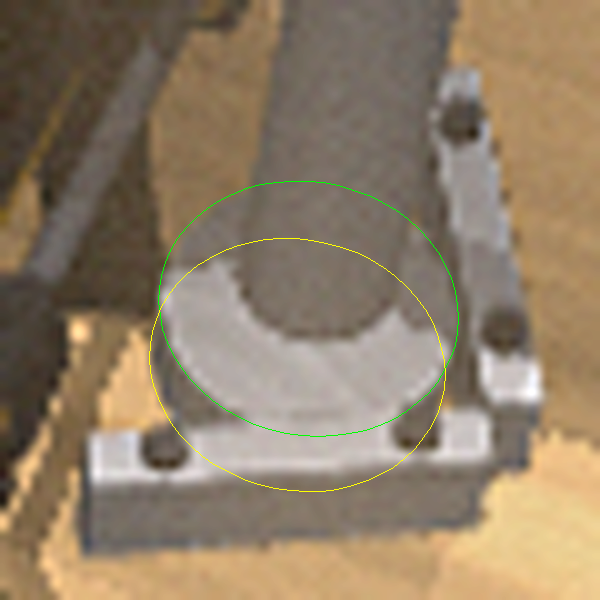

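Call:
servo_tool(
  deltas=[
    {"slide": [-0.15,-0.04,0.05],"spin": 0},
    {"slide": [-0.12,-0.04,0.05],"spin": 0},
    {"slide": [0,0,0],"spin": 0},
  ],
)

```text
time_s: 19.85
tcp_pos: [0.6194, 0.1611, 0.0169]
ee_rot: [[0.101, -0.977, 0.191], [-0.949, -0.037, 0.312], [-0.298, -0.212, -0.931]]
wrist_force: [-0.8, -1.7, 0.9]
gripper_width: 1.002
```

```bash
python3 - <<'E'
from h import *
snap(19,270,140); p,R=fing(); h=np.array([R[1,1],-R[0,1]]);h/=np.linalg.norm(h); c=(p+R@[-.0095,.0515,0])[:2]+.03*h; print(c); foot('pics/s19.png',[.5675,.1995])
E
```

```text
t 19.9 tcp [0.6195 0.1614 0.0169] J [ 21.5  31.  -13.1 -25.5 -31.    2.8] F [-0.9 -5.4  1.3] w 1.0
x az -84.0 tilt 21.5 z az 58.6
finger 1 x -0.0095 [0.5687 0.1686 0.0089]
finger 1 x 0.0095 [0.5706 0.1506 0.0032]
finger -1 x -0.0095 [0.6683 0.1723 0.0305]
finger -1 x 0.0095 [0.6702 0.1543 0.0249]
[0.56711174 0.19858498]
```

View pics/s19_f.png

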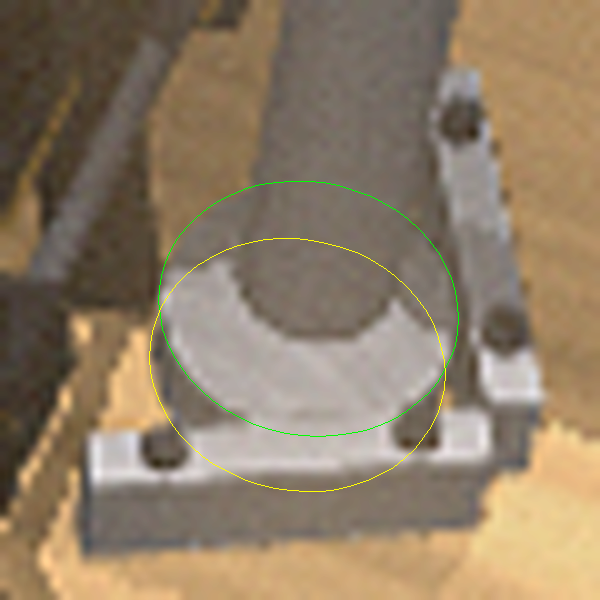

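Call:
servo_tool(
  deltas=[
    {"slide": [0.3,0,-0.12],"spin": 0},
    {"slide": [0.6,0,-0.25],"spin": 0},
    {"slide": [0.6,0,-0.3],"spin": 0},
    {"slide": [0.6,0,-0.3],"spin": 0},
    {"slide": [0.5,0,-0.5],"spin": 0},
    {"slide": [0.3,0,-0.9],"spin": 0},
    {"slide": [0.2,0,-0.9],"spin": 0},
    {"slide": [0.2,0,-0.9],"spin": 0},
    {"slide": [0.2,0,-0.9],"spin": 0},
    {"slide": [0,0,0],"spin": 0},
  ],
)

```text
time_s: 20.9
tcp_pos: [0.6042, 0.038, 0.1135]
ee_rot: [[0.097, -0.976, 0.193], [-0.947, -0.031, 0.321], [-0.308, -0.214, -0.927]]
wrist_force: [1.2, 0.4, -0.2]
gripper_width: 0.997
```

```bash
python3 - <<'E'
from h import *
st();cap('top','pics/top20.png');cap('scene','pics/scene20.png');foot('pics/scene20.png',[.5675,.1995])
E
```

```text
t 20.9 tcp [0.6042 0.038  0.1135] J [  9.1  22.1 -11.3 -24.1 -44.6  10.2] F [ 1.2  0.4 -0.2] w 1.0
x az -84.1 tilt 22.0 z az 59.0
```

View pics/top20.png

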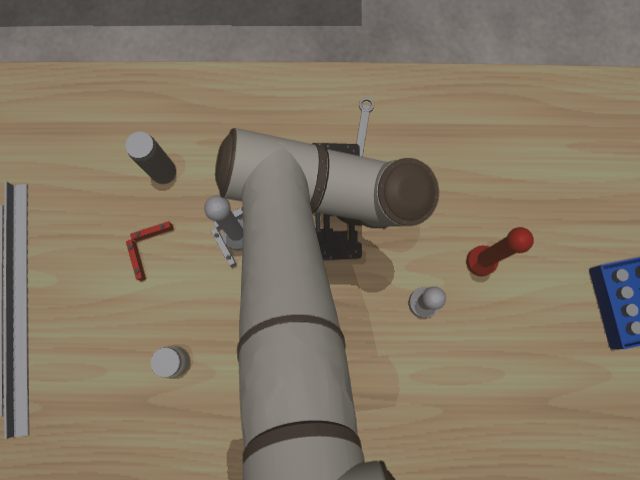

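View pics/scene20.png

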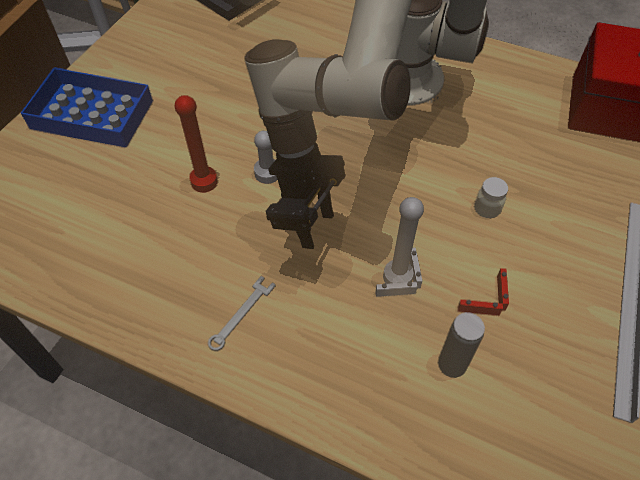

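The post stands in the V and the robot is clear of it. The short post (425,302), can (140,145), jar (166,362) and wrench (366,104) in the top picture are where they were. I'll move the arm out of the top view for a two-view check.

Call:
servo_tool(
  deltas=[
    {"slide": [0.2,0,-0.95],"spin": 0},
    {"slide": [0.2,0,-0.95],"spin": 0},
    {"slide": [0.2,0,-0.95],"spin": 0},
    {"slide": [0.2,0,-0.95],"spin": 0},
    {"slide": [0.2,0,-0.95],"spin": 0},
    {"slide": [0.2,0,-0.95],"spin": 0},
    {"slide": [0.6,0,-0.7],"spin": 0},
    {"slide": [0.6,0,-0.7],"spin": 0},
    {"slide": [0.6,0,-0.4],"spin": 0},
    {"slide": [0,0,0],"spin": 0},
  ],
)

```text
time_s: 22.0
tcp_pos: [0.5714, -0.088, 0.2518]
ee_rot: [[0.095, -0.982, 0.16], [-0.943, -0.037, 0.33], [-0.318, -0.183, -0.93]]
wrist_force: [0.3, 0.0, -1.0]
gripper_width: 0.998
```

```bash
python3 - <<'E'
from h import *
from fitv import V
st();cap('top','pics/top21.png');cap('scene','pics/scene21.png')
k=8;ims=[]
for fn,(x0,y0) in(('pics/top21.png',(200,192)),('pics/scene21.png',(370,240))):
    a=cv2.imread(fn); im=np.clip(cv2.resize(a[y0:y0+75,x0:x0+50],None,fx=k,fy=k,interpolation=cv2.INTER_CUBIC)*1.4,0,255).astype(np.uint8)
    q=np.array([(proj(fn,[.567+.03*np.cos(t),.199+.03*np.sin(t),.022])-[x0,y0]+.5)*k-.5 for t in np.linspace(0,6.2832,60)])
    cv2.polylines(im,[q.astype(int)],True,(0,255,0),1); ims.append(im)
cv2.imwrite('pics/c20.png',np.hstack(ims))
E
```

```text
t 22.0 tcp [ 0.5714 -0.088   0.2518] J [ -4.4  14.8  -0.7 -21.6 -67.7  15.4] F [ 0.3  0.  -1. ] w 1.0
x az -84.3 tilt 21.5 z az 64.0
```

View pics/c20.png

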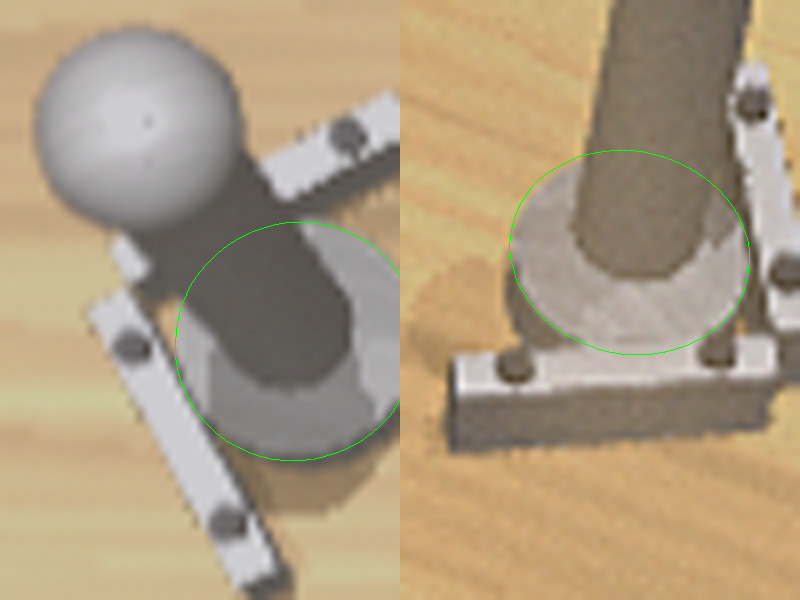

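```bash
python3 - <<'E'
from h import *
print('ball',atz('pics/top21.png',200+138.5/8-.5,192+127.5/8-.5,.229)); print('home proj',proj('pics/top21.png',[.567,.199,.229]))
a=cv2.imread('pics/top0.png').astype(int);b=cv2.imread('pics/top21.png').astype(int)
for n,(x,y,w,h) in dict(can=(120,125,65,65),jar=(145,340,50,45),wrench=(340,90,40,95),short=(405,280,45,45)).items():
    print(n,np.abs(a-b)[y:y+h,x:x+w].mean().round(1))
print(sense()['wrist_force']); 
print(r.finish_job())
E
```

```text
ball [0.56881097 0.19945016 0.229     ]
home proj [217.04682514 208.53144267]
can 7.1
jar 7.8
wrench 30.4
short 25.2
[ 0.03646813  0.25549964 -1.20201576]
the job is handed in; nothing more can be done
None
```

I pushed the tall bare post low on its foot into the bare V stop and handed the job in at about 22 s, with the robot clear of everything. There is no verdict yet.

**How it was pushed:** A vertical tool would have hit the tube before a fingertip reached the foot. So I first ran the arm against its reach limit over clear space, which tilted the tool about 22°. I then pushed with the back-leaning left finger, about 10 mm above the bench, in four pushes with the finger re-aligned between them. The wrist force rose to 13.5 N when the foot seated, and a further press did not move it.

**Last checks on the tall post:**
- **Position:** The foot rim lies on the computed home circle in both the scene and top views, to about 1–2 mm. The V stop measured (0.567, 0.199).
- **Upright:** The ball measured (0.569, 0.199) in the top view, about 2 mm from directly above home. That is a lean under 0.01 rad, so the post is upright.

**Last checks on the other things:**
- **Can and jar:** They show almost no picture change from the start.
- **Wrench and short post:** By eye both were unmoved just before the last arm move. My final picture comparison did not settle it: the difference was 30 for the wrench and 25 for the short post, against 7–8 for the can and jar. I put that down to the arm and its shadow being over that area, but did not check further.
- **Red post:** It was not touched as far as the pictures show.

**Measurements that disagreed:** Mid-way, one rough reading of the foot position was several millimetres off, so I first shifted the finger the wrong way. An enlarged overlay showed it, and I re-aligned before the last pushes.

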